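# Load glued carrier boards into the clamping bed

### The arm

A 6-joint arm with a two-finger parallel gripper is mounted at the origin on the work surface. World frame = base frame: x ahead of the robot, y to its left, z up, the work surface at z = 0. Lengths are in m, angles in rad, forces in N, time in s.
With the tool pointing down it reaches from about 0.3 to 0.875 m from the base axis. Payload 6.4 kg.
Tool frame: the origin (TCP) lies midway between the tips of the shut fingers; the grasp point (between the pads) lies 19 mm behind it; z points along the fingers, y is the line along which they close (so a half turn about z gives the same grasp; the last joint's range is limited). The gripper opens to 85 mm and grips with 20 to 120 N. Pads are 22 mm wide; open, the fingers measure 114 mm over their backs; the gripper's body (76 mm by 85 mm) begins 54 mm behind the grasp point. The pads swing forward as they close: fully open they stand 13 mm farther back than shut.
Start: joints at [1.043, 0.181, 1.607, -0, 1.354, -0.206], TCP at [0.182, 0.546, 0.231] pointing down, gripper open.
Joint ranges: [-2.99, 2.99], [-0.89, 2.07], [0.3, 2.58], [-1.14, 4.28], [0, 2.63], [-3.12, 3.12]. Speed limits (rad/s): [2.57, 2.57, 3.01, 3.14, 3.14, 3.14].

### API

Orientations are given as a unit quaternion [w, x, y, z].
In Python, from bench import * gives the robot as it stands.
- The arm moves only by the tool play_rows, never from a script. Its argument "plan" is a list of rows, each a list of 3 entries, a list of its own where there are three numbers: the finger opening in mm, from 0 to 85.4, then the shift along the tool's x, y, z normalised to -1 to 1, where 1 is 40 cm, then the turn about the tool's z normalised to -1 to 1, where 1 is pi rad. A call has 1 to 10 rows; each row is the pose to reach, as a shift and turn from the pose commanded when the call began, along the tool's axes at that moment, turning the shorter way round; what a row does not reach only later rows make up. A row lasts 1/10 s, in which the tool goes at most 50 mm and 8.59 degrees, less where a joint would pass 70% of its speed; a pose out of reach is approached as far as the arm can. A call with a number of a shift or a turn outside -1 to 1 is refused whole. A call with a gripper value outside its range is refused whole. The fingers move at their own pace and stop on an object; the grip force is fixed at half the most. Time passes only in rows, so rows that repeat a pose let the fingers close. It gives the time, the measured TCP pose, the force, the opening and the grip force at its end, in the units of the state.
- get_obs(): the state, without advancing time (a new reading comes with each control period).
- camera(name): name is "scene" or "side" or "wrist"; returns a dict with "image" (384x512x3 uint8, red, green, blue), "range_z" (384x512 float32, m along the optical axis (not along the pixel's ray), 0 where there is no reading), "intrinsics" (3x3 intrinsics, pixels), "k1" (the pictures are not rectified: a ray, as slopes to the right and down, at radius r is drawn at 1 + k1 r^2 times it, then the intrinsics apply), "rvec" (rotation vector, rad) and "tvec" (3), from world to camera coordinates, as OpenCV has them; the wrist camera has in their place "T_tool_cam" (4x4, takes a point from camera to tool coordinates, whose origin is the TCP and whose axes are the flange's). Camera axes: x right, y down, z forward; pixel columns grow to the right and rows downward; lengths in m; the calibration is good to about 2 mm. A picture is of the moment at which its call begins: read the wrist's pose just before it.
- hand_in(): hands the job in; it is judged then, once.
Trained networks look in a picture, given as the dict that the camera call returned (one of the last four; its "shot" number tells which), for a name from the list of things; names that differ only in an ending like _2 or _b are one class to them, and where a whole thing is asked for, a point or a joint stands for the part that bears it (a point fixed in the world has none). Each returns a list of dicts, best first, with "conf" (0 to 1); they miss things now and then, are a little off and sometimes report something else, mostly with a low value. They report only what shows in the picture. A call takes as long as a camera call. They do not tell look-alikes from the thing itself.
- search_frame(picture, label): "rect" ([centre column, centre row, width, height] in pixels, round what is visible of it).
- masks_of(picture, label): "mask" (384x512 bool, what is visible of it) and "rect" ([centre column, centre row, width, height] in pixels, round what is visible of it).
The state is a dict: "time_s": time; "q": joint angles; "dq": joint speeds; "joint_efforts": joint torques, N m; "eef_pos": TCP position; "eef_rot": TCP orientation; "wrist_force": force on the tool from outside, world axes, zero at the start; "torque": the same for the moment, N m; "opening": opening from 0.0 (shut) to 1.0 (fully open); "grasp_force": force on a finger pad.
Only numpy, scipy, OpenCV 4.12 (cv2) and the standard library are available. Lean on these libraries where they do the work, as an engineer would, in place of code of your own. Each camera call takes 0.05 s, during which the arm holds its last target. There are 200 camera calls.

### The job

The mitres on the small carrier boards are freshly glued, so keep the gripper's fingers off the boards: swing open the clamp of a bay on the clamping bed for each of them, slide the flat lifter under each board lying on the bench, between its runners, carry it level and set it down squarely in an opened bay of its own. Then turn the knob of every filled bay clockwise to its end stop so that the strap lies over the board, and have the lifter lying flat in the middle of its rubber mat again when you finish. Leave the glue bottle, the tape and the sanding block where they are.

Things in the scene. Friction and masses are not known exactly. Their poses are not given: they have to be found in the camera images.
- lifter: trowel-like flat lifter, 0.30 kg: steel blade 3 mm thick, 52 mm wide, and over its rear a wooden handle, a bar along x 100 x 22 mm, 50 to 76 mm above the blade's underside. Origin on that underside below grip; x points to the tip. Blade from x = -34 to +130 mm (last 14 mm 46 wide). The front upright between blade and handle has its face at x = +21 mm. Starts lying on its blade on the mat
- lifter_grip (a point): where to grip the lifter, fingers closing across the 22 mm: on the handle, 63 mm above the blade's underside, 10 mm ahead of the middle of the handle's length
- lifter_mid (a point): point on the underside of the lifter's blade, 47 mm ahead of its origin: about the middle of the tool's length
- mat: the lifter's black rubber mat, 220 x 120 x 2 mm, fixed to the bench; origin in the middle of its underside, x along its 220 mm
- bed: clamping bed, fixed: plywood base 190 x 480 x 18 mm, three bays side by side along its y. Origin in the middle of its underside; x points from the open front edge (robot's side) to a fence 12 mm high along the back edge, its face at x = +77 mm. On the left (+y) of each bay, 75 mm from the bay's centre at the same x, stands a clamp post 24 mm thick, 26 mm high, carrying a swing clamp
- bay0 (a point): centre of bay 0 (right one seen from the robot) on the top of the bed base, 18 mm above the bench; axes as the bed's. A board's origin belongs here, its x along the bay's x either way round; 13 mm free to the post on each side
- clamp0 (a joint): swing clamp of bay 0: bar knob on a captive bolt, fixed to a steel strap 16 mm wide reaching 43 mm from the axis. 0 = open, strap along the bed's +x; grows clockwise seen from above to the end stop at 1.40 rad, the strap then over the side edge of a board in bay 0, 1.5 mm above it. Starts more or less shut, 0.6 to 1.4; stays where left (0.06 N m friction)
- clamp0_grip (a point): on the axis of clamp 0, in the middle of its knob, 81.5 mm above the bench. The knob is a black upright bar 52 mm long, 14 mm wide, 36 mm high; its top is 15 mm above this point. This point's x axis lies along bar and strap and turns as the clamp turns; grip across it
- bay1 (a point): centre of bay 1 (middle one seen from the robot) on the top of the bed base, 18 mm above the bench; axes as the bed's. A board's origin belongs here, its x along the bay's x either way round; 13 mm free to the post on each side
- clamp1 (a joint): swing clamp of bay 1: bar knob on a captive bolt, fixed to a steel strap 16 mm wide reaching 43 mm from the axis. 0 = open, strap along the bed's +x; grows clockwise seen from above to the end stop at 1.40 rad, the strap then over the side edge of a board in bay 1, 1.5 mm above it. Starts more or less shut, 0.6 to 1.4; stays where left (0.06 N m friction)
- clamp1_grip (a point): on the axis of clamp 1, in the middle of its knob, 81.5 mm above the bench. The knob is a black upright bar 52 mm long, 14 mm wide, 36 mm high; its top is 15 mm above this point. This point's x axis lies along bar and strap and turns as the clamp turns; grip across it
- bay2 (a point): centre of bay 2 (left one seen from the robot) on the top of the bed base, 18 mm above the bench; axes as the bed's. A board's origin belongs here, its x along the bay's x either way round; 13 mm free to the post on each side
- clamp2 (a joint): swing clamp of bay 2: bar knob on a captive bolt, fixed to a steel strap 16 mm wide reaching 43 mm from the axis. 0 = open, strap along the bed's +x; grows clockwise seen from above to the end stop at 1.40 rad, the strap then over the side edge of a board in bay 2, 1.5 mm above it. Starts more or less shut, 0.6 to 1.4; stays where left (0.06 N m friction)
- clamp2_grip (a point): on the axis of clamp 2, in the middle of its knob, 81.5 mm above the bench. The knob is a black upright bar 52 mm long, 14 mm wide, 36 mm high; its top is 15 mm above this point. This point's x axis lies along bar and strap and turns as the clamp turns; grip across it
- board0: carrier board, may be absent: white-faced plywood 110 (x) x 100 (y) x 9 mm on two runners along x, 15 mm high, 12 mm wide, near its sides: under it runs a channel 74 mm wide, 15 mm high, along x, open at both ends. Origin in the middle, at the runners' foot. Top face at 24 mm; on it a glued wooden mitre 66 mm long up to 42 mm, within 23 mm of the middle line. 0.13 to 0.23 kg; loose
- board1: carrier board, may be absent: white-faced plywood 110 (x) x 100 (y) x 9 mm on two runners along x, 15 mm high, 12 mm wide, near its sides: under it runs a channel 74 mm wide, 15 mm high, along x, open at both ends. Origin in the middle, at the runners' foot. Top face at 24 mm; on it a glued wooden mitre 66 mm long up to 42 mm, within 23 mm of the middle line. 0.13 to 0.23 kg; loose
- board2: carrier board, may be absent: white-faced plywood 110 (x) x 100 (y) x 9 mm on two runners along x, 15 mm high, 12 mm wide, near its sides: under it runs a channel 74 mm wide, 15 mm high, along x, open at both ends. Origin in the middle, at the runners' foot. Top face at 24 mm; on it a glued wooden mitre 66 mm long up to 42 mm, within 23 mm of the middle line. 0.13 to 0.23 kg; loose
- glue: glue bottle, 170 mm tall, 60 mm thick: not part of the job
- tape: roll of paper tape, 90 mm across: not part of the job
- block: reddish sanding block 45 x 110 x 30 mm lying beyond the boards: not part of the job
Mind the look-alikes: they are no part of the job. Leave any red or turquoise look-alike of the lifter alone.

How it is judged:
By the outcome, as a careful person would: the job done as asked, in the order asked, and still so for the second after the job is handed in, with the robot touching nothing.
Of board0, board1, board2 only 2 to 3 are there at a start; the rules pass over those that are not, and their reading is None.
At some moment in a run one of board0, board1, board2 may be knocked a few centimetres aside while the robot is not near it.
It also fails if it takes over 210 s, if anything falls off the work surface, if the arm or the gripper's body presses on something with over 40 N, if the wrist force passes 120 N, or if a joint passes its speed limit or range.

## Working session

There is one attempt and no reset: what is moved stays moved. The work goes in short steps, Python scripts to look and compute and a tool call to move; the robot and the scene stay as the last step left them, time stands still between calls to the robot, and variables do not carry over. Pictures are saved under pics/ and viewed, at most 14 in all, crops included, and the job is handed in when it is done.

Besides the shell and the picture viewer there is one more tool, called by a JSON object that holds its "api" and its "payload", one argument or row to a line. play_rows: Moves the arm, as the interface text tells. Its arguments: {"type":"object","properties":{"plan":{"type":"array","items":{"type":"array"}}},"required":["plan"]}

```bash
mkdir -p pics; ls; cat > h.py <<'E'
from bench import *
import numpy as np, cv2
from scipy.spatial.transform import Rotation as R
def Tcw(c,obs=None):
    T=np.eye(4)
    if 'T_tool_cam' in c:
        q=obs['eef_rot'];B=np.eye(4);B[:3,:3]=R.from_quat([q[1],q[2],q[3],q[0]]).as_matrix();B[:3,3]=obs['eef_pos']
        return B@np.array(c['T_tool_cam'])
    T[:3,:3]=cv2.Rodrigues(np.array(c['rvec'],float))[0];T[:3,3]=np.array(c['tvec']).ravel()
    return np.linalg.inv(T)
def rays(c):
    K=np.array(c['intrinsics']);v,u=np.mgrid[0:384,0:512].astype(float)
    x=(u-K[0,2])/K[0,0];y=(v-K[1,2])/K[1,1];a,b=x.copy(),y.copy()
    for _ in range(8):
        s=1+c['k1']*(a*a+b*b);a,b=x/s,y/s
    return a,b
def cloud(c,obs=None):
    a,b=rays(c);z=c['range_z'];P=np.stack([a*z,b*z,z],-1);T=Tcw(c,obs)
    W=P@T[:3,:3].T+T[:3,3];W[z<=0]=np.nan
    return W
def topview(c,W,x0,x1,y0,y1,res=0.0015,f='pics/t.png'):
    # picture: up=+x, left=+y
    H=int((x1-x0)/res);Wd=int((y1-y0)/res);im=np.full((H,Wd,3),128,np.uint8);zb=np.full((H,Wd),-1.)
    ok=np.isfinite(W[...,0]);p=W[ok];col=c['image'][ok]
    r=((x1-p[:,0])/res).astype(int);cc=((y1-p[:,1])/res).astype(int)
    k=(r>=0)&(r<H)&(cc>=0)&(cc<Wd);r,cc,p,col=r[k],cc[k],p[k],col[k]
    o=np.argsort(p[:,2]);im[r[o],cc[o]]=col[o];zb[r[o],cc[o]]=p[o,2]
    return im,zb
def save(im,f): cv2.imwrite(f,im[...,::-1])
E
cat > a.py <<'E'
from h import *
o=get_obs();print(o)
for n in ['scene','side','wrist']:
    o=get_obs();c=camera(n);save(c['image'],f'pics/{n}0.png')
    np.savez(f'{n}0.npz',W=cloud(c,o),im=c['image'])
    T=Tcw(c,o);print(n,T.round(3).tolist(),c['k1'],np.array(c['intrinsics']).tolist())
    for l in ['lifter','mat','bed','board0','clamp0','glue','tape','block']:
        for d in masks_of(c,l):
            w=cloud(c,o)[d['mask']];w=w[np.isfinite(w[:,0])]
            print(n,l,round(d['conf'],2),np.round(d['rect']),np.median(w,0).round(3) if len(w) else None, w.min(0).round(3) if len(w) else 0,w.max(0).round(3) if len(w) else 0)
E
python3 a.py; python3 -c "
import cv2,numpy as np
a=cv2.imread('pics/scene0.png');b=cv2.imread('pics/side0.png');cv2.imwrite('pics/ab.png',cv2.resize(np.vstack([a,b]),(800,1200))[:1200]);cv2.imwrite('pics/s1.png',cv2.resize(a,(800,600)));cv2.imwrite('pics/s2.png',cv2.resize(b,(800,600)))"
```

```text
pics
{'time_s': 0.0, 'q': array([ 1.04268902e+00,  1.81532171e-01,  1.60798673e+00, -1.04377429e-05,
        1.35380119e+00, -2.06302238e-01]), 'dq': array([ 3.49028947e-04, -5.75176387e-05,  1.81423523e-04, -9.22171822e-04,
       -7.42018547e-05,  2.78667283e-03]), 'joint_efforts': array([ 4.59475796e-04, -4.44884670e+01, -3.51328254e+01, -2.27304186e-04,
        9.06517671e-03, -1.73481948e-05]), 'eef_pos': array([0.18156933, 0.54500858, 0.23039942]), 'eef_rot': array([-3.05325897e-04,  1.60207976e-01,  9.87082903e-01, -8.07967339e-04]), 'wrist_force': array([ 0.61444974, -0.08788667,  0.05886799]), 'torque': array([-0.03312598,  0.01178413, -0.00176585]), 'grasp_force': 0.0, 'opening': 1.0057912843247718}
scene [[-0.715, 0.365, -0.596, 1.573], [0.699, 0.39, -0.599, 1.082], [0.014, -0.845, -0.534, 1.03], [0.0, 0.0, 0.0, 1.0]] -0.17483226249741218 [[473.2013278974216, 0.0, 256.9591479101811], [0.0, 473.2013278974216, 193.45033583712132], [0.0, 0.0, 1.0]]
scene lifter 0.87 [257. 157.  41.  22.] [ 0.261 -0.274  0.004] [ 0.169 -0.383 -0.007] [ 0.313 -0.179  0.079]
scene lifter 0.76 [3
[... 3200 characters left out ...]
 0.61  -0.513 -0.002] [ 0.709 -0.424  0.029]
side block 0.95 [355. 262.  24.  35.] [ 0.749 -0.267  0.03 ] [ 0.718 -0.317 -0.004] [ 0.793 -0.207  0.037]
side block 0.64 [245. 146.  18.  19.] [0.579 0.265 0.077] [0.554 0.243 0.019] [0.613 0.367 0.104]
wrist [[0.317, 0.91, 0.268, 0.113], [0.948, -0.304, -0.089, 0.568], [0.0, 0.282, -0.959, 0.373], [0.0, 0.0, 0.0, 1.0]] -0.03704787604310707 [[276.8436765949643, 0.0, 260.6215828360942], [0.0, 276.8436765949643, 191.00782229671697], [0.0, 0.0, 1.0]]
wrist lifter 0.8 [298. 303. 119.  59.] [0.387 0.55  0.002] [ 0.342  0.442 -0.003] [0.442 0.614 0.077]
wrist mat 0.46 [ 88. 377.  23.  12.] [0.456 0.115 0.001] [ 0.439  0.095 -0.002] [0.471 0.131 0.002]
```

View pics/s1.png

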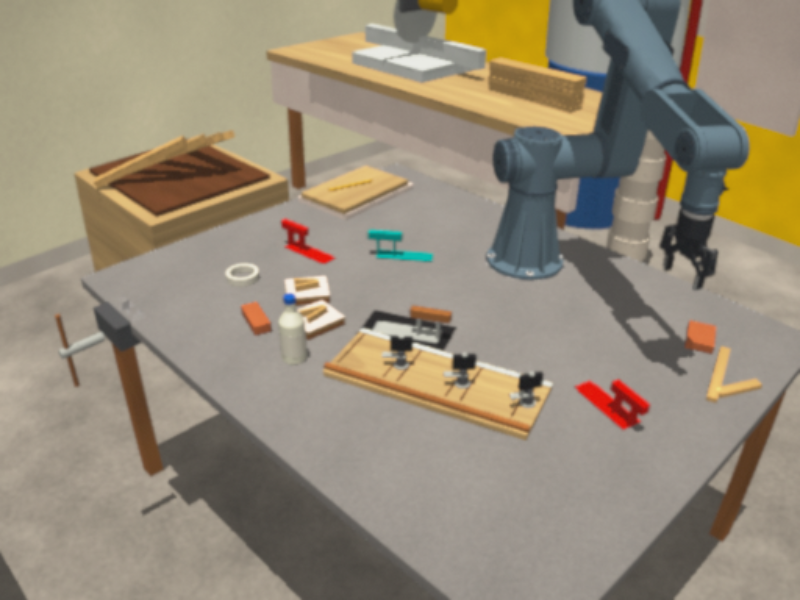

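View pics/s2.png

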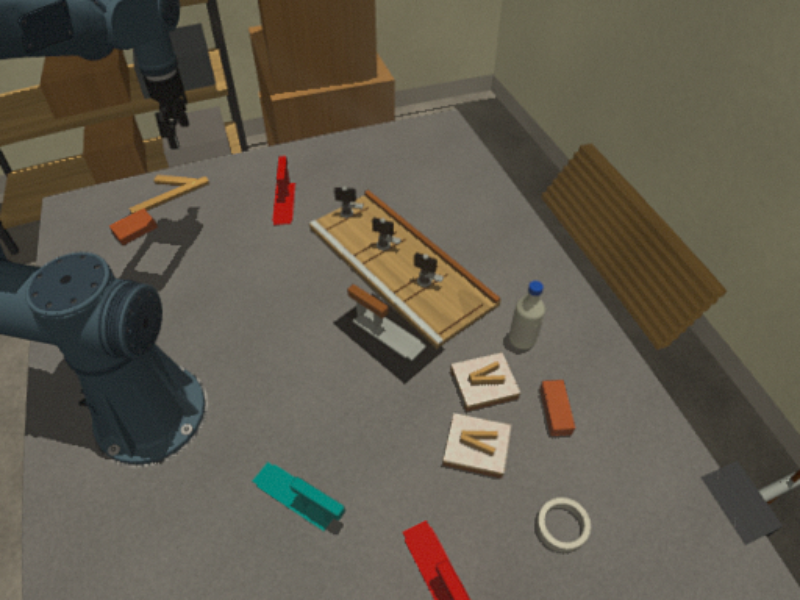

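The pictures show two boards (side view around (485,380) and (478,443)), the steel lifter with its brown handle on the mat at (390,320), and the bed with three clamps. The red and turquoise tools are decoys. Next I'll move the wrist camera over the bed.

```bash
cat >> h.py <<'E'
def yaw_of(o):
    q=o['eef_rot'];X=R.from_quat([q[1],q[2],q[3],q[0]]).as_matrix()[:,0];return np.arctan2(X[1],X[0])
def rows(*tg,o=None):
    """tg: (x,y,z,yaw_deg of tool x in world, opening). prints rows from the measured pose"""
    o=o or get_obs();q=o['eef_rot'];M=R.from_quat([q[1],q[2],q[3],q[0]]).as_matrix();y0=yaw_of(o)
    for x,y,z,yw,g in tg:
        s=M.T@(np.array([x,y,z])-o['eef_pos'])/0.4
        t=-((np.radians(yw)-y0+np.pi)%(2*np.pi)-np.pi)/np.pi
        print([g,s.round(4).tolist(),round(float(t),4)])
    print('q6',round(o['q'][5],2),'yaw',round(np.degrees(y0),2),'p',o['eef_pos'].round(4),'t',round(o['time_s'],1))
E
python3 -c "
from h import *
rows((.42,.22,.36,200,85))"
```

```text
[85, [-0.8222, -0.5836, -0.3218], -0.2136]
q6 -0.21 yaw 161.56 p [0.1818 0.5455 0.2313] t 1.4
```

{"api": "play_rows", "payload": {
  "plan": [
    [85, [-0.8222, -0.5836, -0.3218], -0.2136],
    [85, [-0.8222, -0.5836, -0.3218], -0.2136],
    [85, [-0.8222, -0.5836, -0.3218], -0.2136],
    [85, [-0.8222, -0.5836, -0.3218], -0.2136],
    [85, [-0.8222, -0.5836, -0.3218], -0.2136],
    [85, [-0.8222, -0.5836, -0.3218], -0.2136],
    [85, [-0.8222, -0.5836, -0.3218], -0.2136],
    [85, [-0.8222, -0.5836, -0.3218], -0.2136],
    [85, [-0.8222, -0.5836, -0.3218], -0.2136],
    [85, [-0.8222, -0.5836, -0.3218], -0.2136]
  ]
}}

```text
time_s: 2.35
eef_pos: [0.423, 0.2168, 0.3619]
eef_rot: [0.002, -0.171, 0.985, -0.001]
wrist_force: [-0.9, 0.9, 0.2]
opening: 0.997
grasp_force: 0.0
```

```bash
cat > b.py <<'E'
from h import *
import sys
n=sys.argv[1]
o=get_obs();print(o['eef_pos'],yaw_of(o),o['dq'].max())
c=camera('wrist');W=cloud(c,o);np.savez(f'{n}.npz',W=W,im=c['image'],K=c['intrinsics'],T=Tcw(c,o))
save(cv2.resize(c['image'],(800,600)),f'pics/{n}.png')
E
python3 b.py w1
```

```text
[0.42302899 0.21679175 0.36188826] -2.7980294322716706 0.07536624447992042
```

View pics/w1.png

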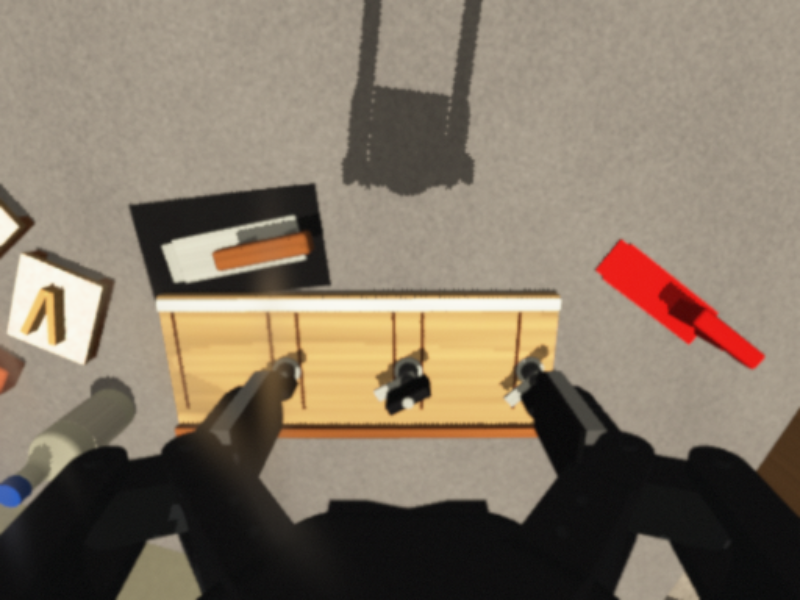

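```bash
cat > m.py <<'E'
from h import *
D={n:np.load(n+'.npz') for n in ['w1','side0','scene0']}
def rect(p):
    (c,s,a)=cv2.minAreaRect((p*1000).astype(np.float32));return np.round(c,1),np.round(s,1),round(a,1)
cl=[(.635,.125),(.584,.267),(.531,.408)]
for n,d in D.items():
    W=d['W'].reshape(-1,3);im=d['im'].reshape(-1,3).astype(int);ok=np.isfinite(W[:,0]);W,im=W[ok],im[ok]
    r=(W[:,0]>.42)&(W[:,0]<.79)&(W[:,1]>-.06)&(W[:,1]<.5)
    b=W[r&(W[:,2]>.013)&(W[:,2]<.023)&(im[:,0]>im[:,2]+30)]
    print(n,'table z',np.median(W[r&(abs(W[:,2])<.01),2]).round(4),'bed z',np.median(b[:,2]).round(4),rect(b[:,:2]))
    for c in cl:
        k=W[(np.hypot(W[:,0]-c[0],W[:,1]-c[1])<.045)&(W[:,2]>.088)&(W[:,2]<.11)&(im.max(1)<70)]
        if len(k)>8: print('  knob',len(k),k[:,2].max().round(4),np.percentile(k[:,2],70).round(4),rect(k[:,:2]))
    for c in [(.645,-.155),(.575,-.28)]:
        k=W[(np.hypot(W[:,0]-c[0],W[:,1]-c[1])<.09)&(W[:,2]>.015)&(W[:,2]<.032)&(im.min(1)>150)]
        if len(k)>8: print('  board',len(k),np.median(k[:,2]).round(4),rect(k[:,:2]))
        k=W[(np.hypot(W[:,0]-c[0],W[:,1]-c[1])<.06)&(W[:,2]>.034)&(W[:,2]<.055)]
        if len(k)>8: print('  mitre',len(k),np.median(k[:,2]).round(4),rect(k[:,:2]))
    k=W[(W[:,0]>.38)&(W[:,0]<.62)&(W[:,1]>-.12)&(W[:,1]<.15)&(W[:,2]>.06)&(W[:,2]<.095)&(im[:,0]>im[:,2]+50)]
    if len(k): print('  handle',len(k),np.median(k[:,2]).round(4),rect(k[:,:2]))
    k=W[(W[:,0]>.36)&(W[:,0]<.62)&(W[:,1]>-.12)&(W[:,1]<.15)&(W[:,2]<.01)&(im.max(1)<45)]
    if len(k): print('  mat',len(k),np.median(k[:,2]).round(4),rect(k[:,:2]))
    k=W[(W[:,0]>.38)&(W[:,0]<.60)&(W[:,1]>-.12)&(W[:,1]<.15)&(W[:,2]<.015)&(im.min(1)>150)]
    if len(k): print('  blade',len(k),np.median(k[:,2]).round(4),rect(k[:,:2]))
E
python3 m.py
```

```text
w1 table z -0.0004 bed z 0.0169 (array([554.7, 200.5]), array([248.5, 481. ]), 19.9)
  knob 25 0.0956 0.0942 (array([610. , 147.6]), array([10.4,  5.3]), 22.5)
  knob 198 0.0976 0.0953 (array([574.2, 271.3]), array([13.2, 49.2]), 47.6)
  knob 27 0.0961 0.0948 (array([541.2, 398.9]), array([12.4,  5.7]), 10.3)
  board 2095 0.0233 (array([ 647.1, -156.2]), array([101. , 111.4]), 85.7)
  mitre 472 0.0402 (array([ 647. , -156.1]), array([44.3, 67.4]), 85.5)
  board 217 0.0233 (array([ 579.9, -212.7]), array([79.7, 27.6]), 24.7)
  handle 876 0.0768 (array([478.8,  79.2]), array([21.5, 98.6]), 30.7)
  mat 3818 0.001 (array([503.4,  24.9]), array([115.8, 217.1]), 25.6)
  blade 1177 0.004 (array([529.7,  30.1]), array([ 88.5, 180.6]), 30.5)
side0 table z 0.0021 bed z 0.0194 (array([594.4, 213.3]), array([189.9, 484.7]), 20.5)
  knob 47 0.1003 0.097 (array([626. , 126.7]), array([12.6, 48.4]), 48.5)
  knob 40 0.1016 0.0971 (array([576.6, 266.9]), array([12.9, 45.3]), 50.5)
  knob 41 0.1008 0.096 (array([524.8, 408.4]), array([15.4, 45.7]), 68.5)
  board 672 0.0259 (array([ 647.8, -155.7]), ar
[... 557 characters left out ...]
4 (array([631.6, 137.9]), array([12. , 41.2]), 47.8)
  knob 33 0.0963 0.0938 (array([583., 279.]), array([12.4, 41.1]), 50.2)
  knob 34 0.0967 0.094 (array([530.5, 418.3]), array([12.2, 47.3]), 63.5)
  board 213 0.0232 (array([ 641.2, -167. ]), array([140.6, 109.2]), 81.3)
  mitre 78 0.0401 (array([ 647.7, -149.3]), array([42.7, 63.8]), 86.8)
  board 205 0.0231 (array([ 583.5, -264.3]), array([134.5, 110.4]), 55.5)
  mitre 74 0.0396 (array([ 579.4, -272.1]), array([47.1, 66.1]), 51.1)
  handle 161 0.0734 (array([483.5,  83.9]), array([31.7, 96.4]), 35.1)
  mat 18 -0.0001 (array([450.3, 107.4]), array([28.2, 15.3]), 42.0)
  blade 382 0.0027 (array([474.4,  21.7]), array([223.4, 247.4]), 13.2)
```

```bash
python3 -c "
from h import *
rows((.5742,.2713,.14,137.6,50),(.5742,.2713,.064,137.6,50))"
```

```text
[50, [-0.4032, -0.0047, 0.5527], 0.3453]
[50, [-0.4029, -0.0047, 0.7427], 0.3453]
q6 -1.69 yaw -160.24 p [0.4214 0.2185 0.3608] t 2.4
```

{"api": "play_rows", "payload": {
  "plan": [
    [50, [-0.403, -0.0047, 0.5527], 0.3453],
    [50, [-0.403, -0.0047, 0.5527], 0.3453],
    [50, [-0.403, -0.0047, 0.5527], 0.3453],
    [50, [-0.403, -0.0047, 0.5527], 0.3453],
    [50, [-0.403, -0.0047, 0.5527], 0.3453],
    [50, [-0.403, -0.0047, 0.5527], 0.3453],
    [50, [-0.403, -0.0047, 0.5527], 0.3453],
    [50, [-0.403, -0.0047, 0.5527], 0.3453],
    [50, [-0.403, -0.0047, 0.5527], 0.3453],
    [50, [-0.403, -0.0047, 0.5527], 0.3453]
  ]
}}

```text
time_s: 3.4
eef_pos: [0.5712, 0.2745, 0.1386]
eef_rot: [-0.0, 0.358, 0.934, -0.0]
wrist_force: [-0.2, 0.5, 0.9]
opening: 0.584
grasp_force: 0.0
```

```bash
python3 b.py w2; python3 - <<'E'
from h import *
d=np.load('w2.npz');W=d['W'].reshape(-1,3);im=d['im'].reshape(-1,3)
k=W[(np.hypot(W[:,0]-.574,W[:,1]-.271)<.034)&(W[:,2]>.086)&(W[:,2]<.1)&(im.max(1)<75)]
print(len(k),cv2.minAreaRect((k[:,:2]*1000).astype(np.float32)),k[:,2].max())
rows((.5742,.2713,.1,137.6,50),(.5742,.2713,.064,137.6,50))
E
```

```text
[0.57121942 0.27446812 0.13860363] 2.408627331287288 0.000857896885374506
992 ((576.3078002929688, 272.26251220703125), (13.854307174682617, 50.6397705078125), 47.74061584472656) 0.09774278905626482
[50, [-0.01, -0.0009, 0.0972], 0.0021]
[50, [-0.01, -0.0009, 0.1872], 0.0021]
q6 -0.58 yaw 137.98 p [0.5715 0.2743 0.1389] t 3.5
```

View pics/w2.png

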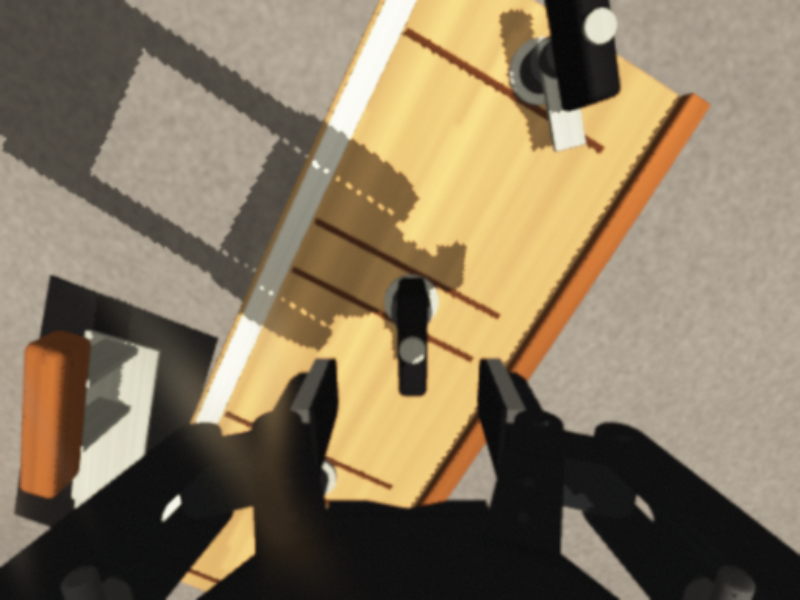

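The knob sits centred between the fingers at (412,335). I'll lower, grip it and swing it open.

```bash
python3 -c "
from h import *
rows((.5755,.272,.064,137.7,50),(.5755,.272,.064,200,10))"
```

```text
[50, [-0.0113, 0.0026, 0.1872], 0.0016]
[10, [-0.0113, 0.0026, 0.1872], -0.3445]
q6 -0.58 yaw 137.98 p [0.5715 0.2743 0.1389] t 3.5
```

{"api": "play_rows", "payload": {
  "plan": [
    [50, [-0.0113, 0.0026, 0.08], 0.0016],
    [50, [-0.0113, 0.0026, 0.1872], 0.0016],
    [50, [-0.0113, 0.0026, 0.1872], 0.0016],
    [5, [-0.0113, 0.0026, 0.1872], 0.0016],
    [5, [-0.0113, 0.0026, 0.1872], 0.0016],
    [5, [-0.0113, 0.0026, 0.1872], 0.0016],
    [5, [-0.0113, 0.0026, 0.1872], 0.0016],
    [5, [-0.0113, 0.0026, 0.1872], 0.0016],
    [5, [-0.0113, 0.0026, 0.1872], 0.0016]
  ]
}}

```text
time_s: 4.35
eef_pos: [0.5778, 0.2716, 0.067]
eef_rot: [0.002, 0.362, 0.932, 0.001]
wrist_force: [-2.5, -0.9, 6.1]
opening: 0.153
grasp_force: 59.2
```

{"api": "play_rows", "payload": {
  "plan": [
    [5, [0, 0, 0], -0.035],
    [5, [0, 0, 0], -0.075],
    [5, [0, 0, 0], -0.115],
    [5, [0, 0, 0], -0.155],
    [5, [0, 0, 0], -0.195],
    [5, [0, 0, 0], -0.235],
    [5, [0, 0, 0], -0.275],
    [5, [0, 0, 0], -0.315],
    [5, [0, 0, 0], -0.346],
    [5, [0, 0, 0], -0.346]
  ]
}}

```text
time_s: 5.35
eef_pos: [0.5778, 0.2719, 0.0671]
eef_rot: [0.002, -0.173, 0.985, 0.001]
wrist_force: [-1.5, -0.7, 5.3]
opening: 0.153
grasp_force: 59.2
```

{"api": "play_rows", "payload": {
  "plan": [
    [5, [0, 0, 0], 0],
    [60, [0, 0, 0], 0],
    [60, [0, 0, 0], 0],
    [60, [0, 0, 0], 0],
    [60, [0, 0, -0.12], 0],
    [60, [0, 0, -0.24], 0],
    [60, [0, 0, -0.24], 0]
  ]
}}

```text
time_s: 6.05
eef_pos: [0.5809, 0.2725, 0.1684]
eef_rot: [0.007, -0.172, 0.985, 0.001]
wrist_force: [1.8, 0.2, 1.4]
opening: 0.7
grasp_force: 0.0
```

```bash
python3 b.py w3; python3 - <<'E'
from h import *
d=np.load('w3.npz');W=d['W'].reshape(-1,3);im=d['im'].reshape(-1,3)
for c in [(.576,.272),(.626,.131)]:
    k=W[(np.hypot(W[:,0]-c[0],W[:,1]-c[1])<.036)&(W[:,2]>.086)&(W[:,2]<.1)&(im.max(1)<75)]
    if len(k)>5: print(len(k),cv2.minAreaRect((k[:,:2]*1000).astype(np.float32)),k[:,2].max())
rows((.626,.131,.16,138.5,60),(.626,.131,.064,138.5,60))
E
```

```text
[0.58086567 0.27249686 0.16835505] -2.794966653193561 0.06654880495068936
762 ((575.8961791992188, 271.1856994628906), (49.23631286621094, 12.993704795837402), 19.744596481323242) 0.0984936867352888
655 ((626.5675048828125, 131.49420166015625), (13.447425842285156, 50.8629150390625), 41.87973403930664) 0.09704722132006341
[60, [0.0095, -0.3714, 0.0123], 0.3409]
[60, [0.0116, -0.3712, 0.2523], 0.3409]
q6 -1.66 yaw -160.14 p [0.5791 0.272  0.1648] t 6.1
```

```bash
python3 -c "
from h import *
rows((.6272,.131,.13,131.9,60),(.6272,.131,.064,131.9,60))"
```

```text
[60, [0.0073, -0.3723, 0.0873], 0.3775]
[60, [0.0088, -0.3722, 0.2523], 0.3775]
q6 -1.66 yaw -160.14 p [0.5791 0.272  0.1648] t 6.1
```

{"api": "play_rows", "payload": {
  "plan": [
    [60, [0.008, -0.3723, 0], 0.3775],
    [60, [0.008, -0.3723, 0], 0.3775],
    [60, [0.008, -0.3723, 0.0], 0.3775],
    [60, [0.008, -0.3723, 0.08], 0.3775],
    [60, [0.008, -0.3723, 0.08], 0.3775],
    [60, [0.008, -0.3723, 0.08], 0.3775],
    [60, [0.008, -0.3723, 0.08], 0.3775],
    [60, [0.008, -0.3723, 0.08], 0.3775],
    [60, [0.008, -0.3723, 0.08], 0.3775],
    [60, [0.008, -0.3723, 0.08], 0.3775]
  ]
}}

```text
time_s: 7.1
eef_pos: [0.623, 0.13, 0.1269]
eef_rot: [-0.001, 0.406, 0.914, -0.0]
wrist_force: [-0.7, -0.2, 0.3]
opening: 0.703
grasp_force: 0.0
```

```bash
python3 -c "
from h import *
rows((.6272,.131,.064,131.9,60))"
```

```text
[60, [-0.0053, 0.0097, 0.1572], 0.0012]
q6 -0.72 yaw 132.11 p [0.623  0.13   0.1269] t 7.1
```

{"api": "play_rows", "payload": {
  "plan": [
    [60, [-0.0053, 0.0097, 0.05], 0.0012],
    [60, [-0.0053, 0.0097, 0.1572], 0.0012],
    [60, [-0.0053, 0.0097, 0.1572], 0.0012],
    [5, [-0.0053, 0.0097, 0.1572], 0.0012],
    [5, [-0.0053, 0.0097, 0.1572], 0.0012],
    [5, [-0.0053, 0.0097, 0.1572], 0.0012],
    [5, [-0.0053, 0.0097, 0.1572], 0.0012],
    [5, [-0.0053, 0.0097, 0.1572], 0.0012],
    [5, [-0.0053, 0.0097, 0.1572], 0.0012],
    [5, [-0.0053, 0.0097, 0.1572], 0.0012]
  ]
}}

```text
time_s: 8.1
eef_pos: [0.6287, 0.1304, 0.0677]
eef_rot: [0.001, 0.409, 0.913, -0.0]
wrist_force: [-4.5, -4.2, 6.1]
opening: 0.157
grasp_force: 59.3
```

{"api": "play_rows", "payload": {
  "plan": [
    [5, [0, 0, 0], -0.037],
    [5, [0, 0, 0], -0.08],
    [5, [0, 0, 0], -0.122],
    [5, [0, 0, 0], -0.165],
    [5, [0, 0, 0], -0.207],
    [5, [0, 0, 0], -0.25],
    [5, [0, 0, 0], -0.292],
    [5, [0, 0, 0], -0.335],
    [5, [0, 0, 0], -0.377],
    [5, [0, 0, 0], -0.377]
  ]
}}

```text
time_s: 9.1
eef_pos: [0.6288, 0.1308, 0.0678]
eef_rot: [0.001, -0.172, 0.985, -0.0]
wrist_force: [-4.0, -0.9, 5.8]
opening: 0.152
grasp_force: 59.3
```

{"api": "play_rows", "payload": {
  "plan": [
    [5, [0, 0, 0], 0],
    [60, [0, 0, 0], 0],
    [60, [0, 0, 0], 0],
    [60, [0, 0, 0], 0],
    [60, [0, 0, -0.12], 0],
    [60, [0, 0, -0.24], 0],
    [60, [0, 0, -0.36], 0]
  ]
}}

```text
time_s: 9.8
eef_pos: [0.6277, 0.1311, 0.2105]
eef_rot: [-0.0, -0.17, 0.985, 0.0]
wrist_force: [0.9, 0.1, -0.1]
opening: 0.699
grasp_force: 0.0
```

```bash
python3 b.py w4; python3 - <<'E'
from h import *
d=np.load('w4.npz');W=d['W'].reshape(-1,3);im=d['im'].reshape(-1,3)
for c in [(.576,.272),(.626,.131)]:
    k=W[(np.hypot(W[:,0]-c[0],W[:,1]-c[1])<.036)&(W[:,2]>.086)&(W[:,2]<.1)&(im.max(1)<75)]
    if len(k)>5: print(len(k),cv2.minAreaRect((k[:,:2]*1000).astype(np.float32)),k[:,2].max())
# lifter: handle axis at 120.7 => tip dir -59.3
rows((.44,.10,.20,120.7,60))
E
```

```text
[0.62765575 0.13105192 0.2104569 ] -2.8004213106916342 0.8597184732540101
688 ((576.4329223632812, 269.972900390625), (49.868690490722656, 13.37722110748291), 18.815515518188477) 0.09730403121213121
539 ((626.4346313476562, 130.3670196533203), (48.771453857421875, 13.517050743103027), 19.810535430908203) 0.09776372096343827
[60, [0.4799, 0.0874, 0.0462], 0.4382]
q6 -1.89 yaw -160.43 p [0.6323 0.1313 0.2211] t 9.8
```

```bash
python3 -c "
from h import *
rows((.484,.0706,.18,120.7,60))"
```

```text
[60, [0.4016, -0.0185, 0.0976], 0.4382]
q6 -1.89 yaw -160.43 p [0.6323 0.1313 0.2211] t 9.8
```

{"api": "play_rows", "payload": {
  "plan": [
    [60, [0.4, -0.0185, 0.0], 0.4382],
    [60, [0.4, -0.0185, 0.0], 0.4382],
    [60, [0.4, -0.0185, 0.0976], 0.4382],
    [60, [0.4, -0.0185, 0.0976], 0.4382],
    [60, [0.4, -0.0185, 0.0976], 0.4382],
    [60, [0.4, -0.0185, 0.0976], 0.4382],
    [60, [0.4, -0.0185, 0.0976], 0.4382],
    [60, [0.4, -0.0185, 0.0976], 0.4382],
    [60, [0.4, -0.0185, 0.0976], 0.4382],
    [60, [0.4, -0.0185, 0.0976], 0.4382]
  ]
}}

```text
time_s: 10.85
eef_pos: [0.4798, 0.0705, 0.1701]
eef_rot: [0.0, 0.496, 0.868, 0.0]
wrist_force: [-0.1, 0.1, -0.4]
opening: 0.7
grasp_force: 0.0
```

```bash
python3 b.py w5; cat > l.py <<'E'
from h import *
import sys
d=np.load(sys.argv[1]+'.npz');W=d['W'].reshape(-1,3);im=d['im'].reshape(-1,3).astype(int)
def rect(k): return len(k),cv2.minAreaRect((k[:,:2]*1000).astype(np.float32)) if len(k) else 0,np.median(k[:,2]) if len(k) else 0
r=(W[:,0]>.38)&(W[:,0]<.62)&(W[:,1]>-.12)&(W[:,1]<.15)
print('handle',rect(W[r&(W[:,2]>.072)&(W[:,2]<.083)&(im[:,0]>im[:,2]+50)]))
print('blade',rect(W[r&(W[:,2]>-.004)&(W[:,2]<.012)&(im.min(1)>140)&(im.max(1)-im.min(1)<40)]))
print('mat',rect(W[r&(W[:,2]<.01)&(im.max(1)<45)]))
E
python3 l.py w5; python3 -c "
from h import *
rows((.486,.0706,.046,120.7,60))"
```

```text
[0.47980201 0.0705374  0.17010601] 2.1036952240323834 0.14045440240435456
handle (2528, ((529.8179931640625, 109.88835144042969), (139.6787567138672, 97.97221374511719), 30.70105743408203), np.float64(0.07691711582973403))
blade (11293, ((499.97991943359375, 15.008903503417969), (239.91993713378906, 269.9836120605469), 0.008197608403861523), np.float64(-0.0006360822081318829))
mat (9387, ((504.04248046875, 25.080917358398438), (118.89432525634766, 217.75157165527344), 25.597999572753906), np.float64(0.001078716903889665))
[60, [-0.0078, 0.0134, 0.3102], -0.0002]
q6 -0.63 yaw 120.67 p [0.4798 0.0705 0.1701] t 10.9
```

View pics/w5.png

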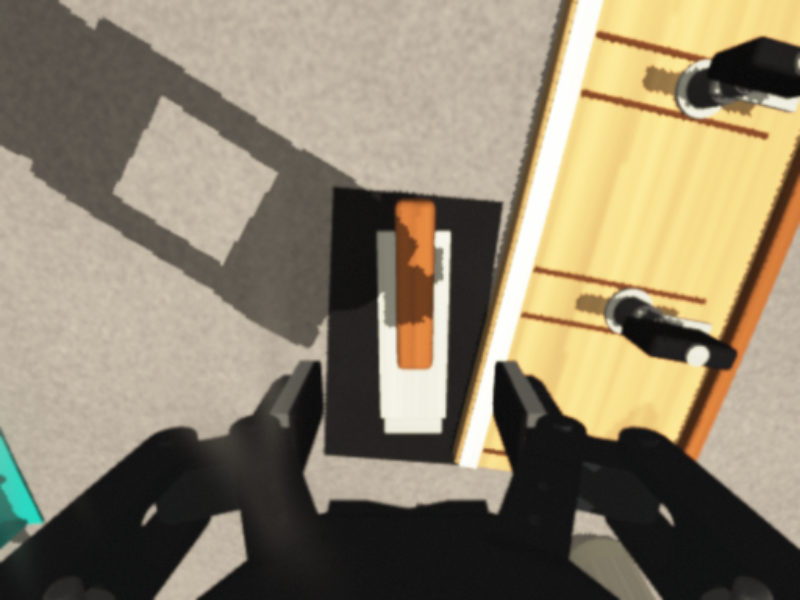

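```bash
python3 - <<'E'
from h import *
d=np.load('w5.npz');W=d['W'].reshape(-1,3);im=d['im'].reshape(-1,3).astype(int)
k=W[(np.hypot(W[:,0]-.479,W[:,1]-.079)<.07)&(W[:,2]>.072)&(W[:,2]<.083)&(im[:,0]>im[:,2]+40)]
r=cv2.minAreaRect((k[:,:2]*1000).astype(np.float32));print(r)
c=np.array(r[0])/1000+[.0018,0];g=c+.010*np.array([np.cos(np.radians(-59.3)),np.sin(np.radians(-59.3))])
print(g);rows((*g,.09,120.7,60),(*g,.046,120.7,60))
E
```

```text
((478.828369140625, 79.61112213134766), (21.94347381591797, 98.09544372558594), 30.04747772216797)
[0.4857338 0.0710126]
[60, [-0.0066, 0.0134, 0.2002], -0.0002]
[60, [-0.0065, 0.0134, 0.3102], -0.0002]
q6 -0.63 yaw 120.67 p [0.4798 0.0705 0.1701] t 10.9
```

{"api": "play_rows", "payload": {
  "plan": [
    [60, [-0.0065, 0.0134, 0.1], 0.003],
    [60, [-0.0065, 0.0134, 0.2], 0.003],
    [60, [-0.0065, 0.0134, 0.25], 0.003],
    [60, [-0.0065, 0.0134, 0.29], 0.003],
    [60, [-0.0065, 0.0134, 0.3102], 0.003],
    [60, [-0.0065, 0.0134, 0.3102], 0.003]
  ]
}}

```text
time_s: 11.5
eef_pos: [0.4849, 0.0711, 0.0451]
eef_rot: [-0.001, 0.498, 0.867, -0.0]
wrist_force: [-1.0, 0.2, 1.1]
opening: 0.702
grasp_force: 0.0
```

{"api": "play_rows", "payload": {
  "plan": [
    [10, [0, 0, 0], 0],
    [10, [0, 0, 0], 0],
    [10, [0, 0, 0], 0],
    [10, [0, 0, 0], 0],
    [10, [0, 0, 0], 0],
    [10, [0, 0, 0], 0]
  ]
}}

```text
time_s: 12.1
eef_pos: [0.4864, 0.071, 0.047]
eef_rot: [0.001, 0.499, 0.867, 0.0]
wrist_force: [-2.0, 0.1, 6.6]
opening: 0.246
grasp_force: 61.9
```

```bash
python3 -c "
from h import *
o=get_obs();print(o['wrist_force'],o['torque'],o['grasp_force'],o['opening'])
rows((.46,-.05,.18,165,10))"
```

```text
[-1.99663837  0.12813441  6.59263695] [-0.0209421   0.1645795   0.09678215] 61.91289782524109 0.24617212684169537
[10, [-0.2287, -0.2085, -0.3324], -0.2492]
q6 -0.62 yaw 120.15 p [0.4864 0.071  0.047 ] t 12.1
```

{"api": "play_rows", "payload": {
  "plan": [
    [10, [0, 0, -0.03], 0],
    [10, [0, 0, -0.1], 0],
    [10, [0, 0, -0.2], 0],
    [10, [0, 0, -0.3], 0],
    [10, [0, 0, -0.4], 0],
    [10, [0, 0, -0.45], 0]
  ]
}}

```text
time_s: 12.7
eef_pos: [0.4868, 0.071, 0.2304]
eef_rot: [0.002, 0.499, 0.867, 0.001]
wrist_force: [0.4, -0.5, -2.4]
opening: 0.243
grasp_force: 60.9
```

```bash
python3 -c "
from h import *
o=get_obs();print(o['wrist_force'],o['torque'],o['grasp_force'],o['opening'])
rows((.43,-.10,.23,163,10))"
```

```text
[ 0.36954614 -0.46086969 -2.35442116] [ 0.04365234 -0.02890298  0.00232572] 60.929492712020874 0.24320440359766912
[10, [-0.2984, -0.3375, 0.0004], -0.2381]
q6 -0.62 yaw 120.14 p [0.4868 0.071  0.2304] t 12.7
```

{"api": "play_rows", "payload": {
  "plan": [
    [10, [-0.08, -0.09, 0], -0.04],
    [10, [-0.16, -0.18, 0], -0.08],
    [10, [-0.2984, -0.3375, 0], -0.238],
    [10, [-0.2984, -0.3375, 0], -0.238],
    [10, [-0.2984, -0.3375, 0], -0.238],
    [10, [-0.2984, -0.3375, 0], -0.238],
    [10, [-0.2984, -0.3375, 0], -0.238],
    [10, [-0.2984, -0.3375, 0], -0.238],
    [10, [-0.2984, -0.3375, 0], -0.238],
    [10, [-0.2984, -0.3375, 0], -0.238]
  ]
}}

```text
time_s: 13.7
eef_pos: [0.4288, -0.0996, 0.226]
eef_rot: [-0.0, 0.148, 0.989, 0.0]
wrist_force: [0.3, 0.8, -2.8]
opening: 0.247
grasp_force: 61.0
```

```bash
python3 b.py w6; cat > bd.py <<'E'
from h import *
import sys
d=np.load(sys.argv[1]+'.npz');W=d['W'].reshape(-1,3);im=d['im'].reshape(-1,3).astype(int)
def rect(k): return len(k),[np.round(v,1).tolist() for v in cv2.minAreaRect((k[:,:2]*1000).astype(np.float32))] if len(k)>3 else 0,np.median(k[:,2]).round(4) if len(k) else 0
r=(W[:,0]>.45)&(W[:,0]<.82)&(W[:,1]>-.42)&(W[:,1]<.0)&(W[:,2]>.019)&(W[:,2]<.029)&(im.min(1)>140)
p=W[r]
m=np.zeros((400,440),np.uint8);m[((p[:,0]-.43)*1000).astype(int),((p[:,1]+.43)*1000).astype(int)]=255
m=cv2.morphologyEx(m,cv2.MORPH_CLOSE,np.ones((5,5)));n,lab,st,_=cv2.connectedComponentsWithStats(m)
L=lab[((p[:,0]-.43)*1000).astype(int),((p[:,1]+.43)*1000).astype(int)]
for i in range(1,n):
    if st[i,4]>2000:
        k=p[L==i];print('board',rect(k));c=np.array(cv2.minAreaRect((k[:,:2]*1000).astype(np.float32))[0])/1000
        print('  mitre',rect(W[(np.hypot(W[:,0]-c[0],W[:,1]-c[1])<.055)&(W[:,2]>.033)&(W[:,2]<.05)]))
E
python3 bd.py w6
```

```text
[ 0.42880507 -0.09955109  0.22604818] 2.8438368525361155 0.0009376703219273554
```

View pics/w6.png

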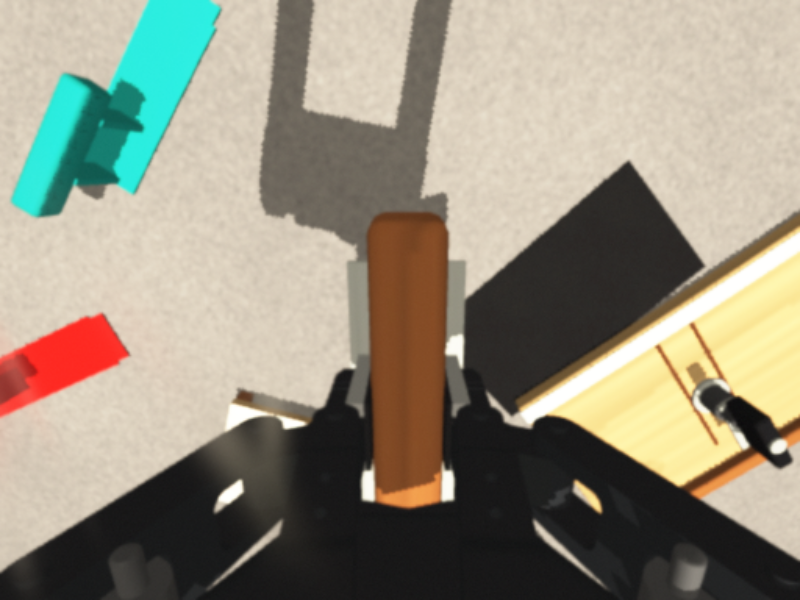

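The wrist camera looks backwards past the handle and can't see the boards, so I'll measure them with the side camera instead.

```bash
cat > s.py <<'E'
from h import *
import sys
n=sys.argv[1]
o=get_obs();c=camera('side');np.savez(f'{n}.npz',W=cloud(c),im=c['image']);save(cv2.resize(c['image'],(800,600)),f'pics/{n}.png')
E
python3 s.py s3; python3 bd.py s3; python3 bd.py side0; python3 bd.py w1
```

```text
board (884, [[576.5, -278.7], [99.8, 108.8], 56.4], np.float64(0.0255))
  mitre (197, [[576.8, -279.6], [42.2, 66.2], 56.6], np.float64(0.0419))
board (642, [[648.4, -156.2], [100.9, 110.2], 84.8], np.float64(0.0259))
  mitre (181, [[647.3, -155.3], [44.2, 66.0], 82.6], np.float64(0.0422))
board (820, [[576.9, -278.0], [100.9, 107.4], 56.5], np.float64(0.0255))
  mitre (197, [[575.5, -281.1], [42.9, 65.9], 58.4], np.float64(0.042))
board (634, [[647.8, -155.7], [100.6, 108.7], 84.5], np.float64(0.0257))
  mitre (179, [[647.1, -156.1], [44.4, 66.1], 83.5], np.float64(0.042))
board (2109, [[647.1, -156.0], [101.5, 111.4], 85.7], np.float64(0.0233))
  mitre (491, [[647.1, -155.8], [44.8, 67.4], 85.5], np.float64(0.0401))
```

```bash
python3 -c "
from h import *
rows((.4297,-.1376,.05,175.2,10))"
```

```text
[10, [-0.0299, -0.0901, 0.4401], -0.068]
q6 -1.77 yaw 162.96 p [ 0.4289 -0.0996  0.226 ] t 13.8
```

{"api": "play_rows", "payload": {
  "plan": [
    [10, [-0.02, -0.06, 0.1], -0.03],
    [10, [-0.0299, -0.0901, 0.2], -0.068],
    [10, [-0.0299, -0.0901, 0.3], -0.068],
    [10, [-0.0299, -0.0901, 0.37], -0.068],
    [10, [-0.0299, -0.0901, 0.41], -0.068],
    [10, [-0.0299, -0.0901, 0.435], -0.068],
    [10, [-0.0299, -0.0901, 0.44], -0.068],
    [10, [-0.0299, -0.0901, 0.44], -0.068]
  ]
}}

```text
time_s: 14.6
eef_pos: [0.4301, -0.1381, 0.0505]
eef_rot: [0.0, 0.042, 0.999, -0.0]
wrist_force: [0.1, 0.5, -3.3]
opening: 0.249
grasp_force: 60.9
```

```bash
python3 s.py s4; python3 bd.py s4; python3 -c "
from h import *
o=get_obs();print(o['wrist_force'])
rows((.5732,-.1497,.05,175.2,10))
d=np.load('s4.npz');W=d['W'];im=d['im'].astype(int)
m=(W[...,0]>.5)&(W[...,0]<.575)&(W[...,1]>-.19)&(W[...,1]<-.1)&(W[...,2]>.004)&(W[...,2]<.03)
k=W[m];print(len(k),np.median(k[:,2]),cv2.minAreaRect((k[:,:2]*1000).astype(np.float32)))"
python3 -c "
import cv2;i=cv2.imread('pics/s4.png');cv2.imwrite('pics/s4c.png',cv2.resize(i[280:500,330:630],(800,586)))"
```

```text
board (869, [[576.9, -278.4], [100.6, 108.4], 56.4], np.float64(0.0255))
  mitre (194, [[576.5, -279.6], [40.7, 66.1], 58.0], np.float64(0.0417))
board (667, [[648.3, -156.8], [100.7, 111.6], 84.5], np.float64(0.0258))
  mitre (173, [[649.0, -162.5], [66.8, 44.1], 7.0], np.float64(0.0423))
[ 1.40751953  0.31576638 -2.93843128]
[10, [-0.3579, 0.0014, 0.0028], 0.0001]
q6 -2.06 yaw 175.21 p [ 0.4305 -0.1383  0.0509] t 14.7
309 0.00955418796839802 ((537.2437744140625, -144.50143432617188), (88.5956039428711, 74.0945816040039), 89.13642120361328)
```

View pics/s4c.png

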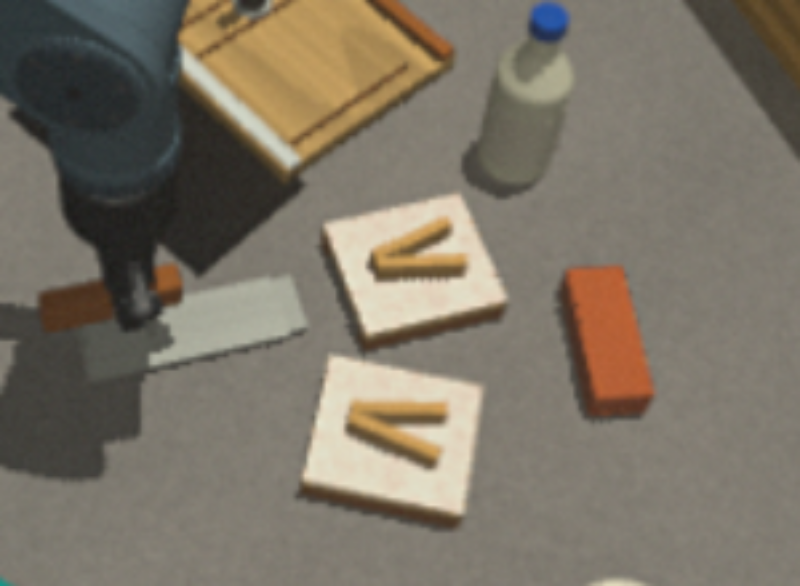

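{"api": "play_rows", "payload": {
  "plan": [
    [10, [-0.05, 0.0014, 0.002], 0],
    [10, [-0.1, 0.0014, 0.002], 0],
    [10, [-0.15, 0.0014, 0.002], 0],
    [10, [-0.2, 0.0014, 0.002], 0],
    [10, [-0.25, 0.0014, 0.002], 0],
    [10, [-0.29, 0.0014, 0.002], 0],
    [10, [-0.32, 0.0014, 0.002], 0],
    [10, [-0.345, 0.0014, 0.002], 0],
    [10, [-0.352, 0.0014, 0.002], 0],
    [10, [-0.352, 0.0014, 0.002], 0]
  ]
}}

```text
time_s: 15.65
eef_pos: [0.5704, -0.1492, 0.0497]
eef_rot: [0.0, 0.042, 0.999, -0.0]
wrist_force: [0.2, -0.5, -3.1]
opening: 0.248
grasp_force: 61.0
```

```bash
python3 s.py s5; python3 bd.py s5; python3 -c "
from h import *
o=get_obs();print(o['wrist_force'],o['torque'],o['eef_pos'])"
```

```text
board (869, [[576.6, -278.1], [101.0, 108.6], 56.8], np.float64(0.0255))
  mitre (198, [[575.2, -284.7], [40.8, 68.5], 68.2], np.float64(0.0414))
board (415, [[647.1, -168.9], [72.8, 111.1], 85.4], np.float64(0.0256))
  mitre (176, [[647.7, -155.4], [43.4, 65.3], 83.4], np.float64(0.042))
[ 0.38421998  0.16532308 -3.36788544] [0.04638034 0.05708112 0.01063785] [ 0.5698241  -0.14906669  0.04943094]
```

{"api": "play_rows", "payload": {
  "plan": [
    [10, [0, 0, -0.015], 0],
    [10, [0, 0, -0.025], 0],
    [10, [0, 0, -0.035], 0],
    [10, [0, 0, -0.045], 0],
    [10, [0, 0, -0.065], 0],
    [10, [0, 0, -0.095], 0],
    [10, [0, 0, -0.13], 0],
    [10, [0, 0, -0.165], 0],
    [10, [0, 0, -0.19], 0],
    [10, [0, 0, -0.2], 0]
  ]
}}

```text
time_s: 16.7
eef_pos: [0.571, -0.1496, 0.1314]
eef_rot: [0.001, 0.042, 0.999, -0.001]
wrist_force: [0.9, 0.4, -6.0]
opening: 0.246
grasp_force: 60.7
```

```bash
python3 s.py s6; python3 bd.py s6; python3 -c "
from h import *
o=get_obs();print(o['wrist_force'],o['torque'],o['eef_pos'])
d=np.load('s6.npz');W=d['W'].reshape(-1,3);im=d['im'].reshape(-1,3).astype(int)
p=W[(W[:,0]>.5)&(W[:,0]<.8)&(W[:,1]>-.25)&(W[:,1]<-.06)&(W[:,2]>.07)&(W[:,2]<.14)]
w=W[(W[:,0]>.5)&(W[:,0]<.75)&(W[:,1]>-.25)&(W[:,1]<-.06)&(W[:,2]>.05)&(im.min(1)>140)]
print(len(w),cv2.minAreaRect((w[:,:2]*1000).astype(np.float32)));A=np.c_[w[:,:2],np.ones(len(w))];print(np.linalg.lstsq(A,w[:,2],rcond=None)[0],np.median(w,0))
u=np.array([np.cos(np.radians(19.8)),np.sin(np.radians(19.8))])
b0=np.array([.6541,.0601])
for s in (.26,.078): print(b0-s*u)
rows((*(b0-.27*u),.13,199.8,10))"
python3 -c "
import cv2;i=cv2.imread('pics/s6.png');cv2.imwrite('pics/s6c.png',cv2.resize(i[250:470,330:630],(800,586)))"
```

```text
board (877, [[576.7, -278.4], [100.6, 110.1], 55.6], np.float64(0.0254))
  mitre (198, [[576.7, -279.7], [40.6, 66.2], 56.4], np.float64(0.0418))
[ 0.13122165 -0.66897202 -4.29264824] [ 0.0598924   0.17493927 -0.00929386] [ 0.57094086 -0.14954458  0.13127066]
654 ((643.0885620117188, -156.07984924316406), (100.7628402709961, 124.6373291015625), 85.35195922851562)
[ 0.00442627 -0.00173811  0.09729522] [ 0.65432532 -0.17602828  0.10036132]
[ 0.409471   -0.02797186]
[0.5807113  0.03367844]
[10, [0.4504, 0.2588, 0.0017], -0.1366]
q6 -1.94 yaw 175.21 p [ 0.5709 -0.1495  0.1313] t 16.8
```

View pics/s6c.png

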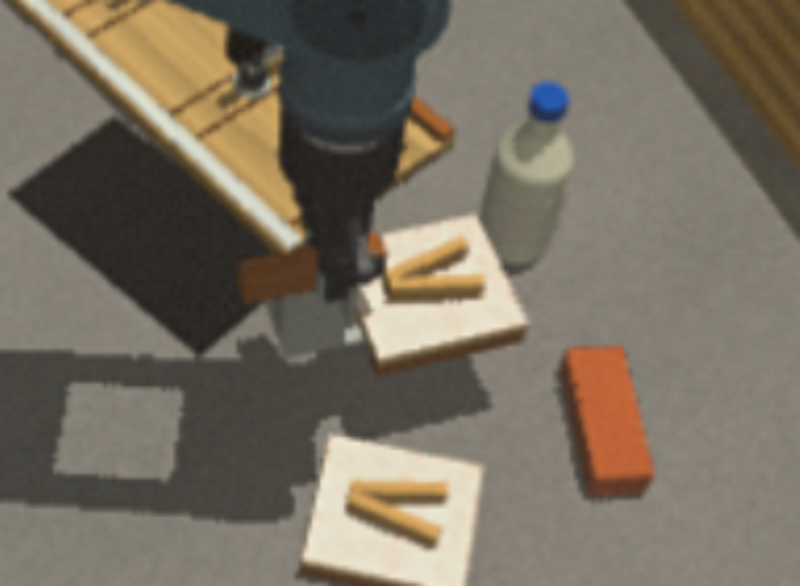

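```bash
python3 -c "
from h import *
u=np.array([np.cos(np.radians(19.8)),np.sin(np.radians(19.8))]);b0=np.array([.6541,.0601])
rows((*(b0-.2*u),.13,199.8,10))"
```

```text
[10, [0.2912, 0.3316, 0.0021], -0.1366]
q6 -1.94 yaw 175.21 p [ 0.5709 -0.1495  0.1313] t 16.8
```

{"api": "play_rows", "payload": {
  "plan": [
    [10, [0.0087, 0.0099, 0], -0.0041],
    [10, [0.0291, 0.0332, 0], -0.0137],
    [10, [0.0612, 0.0696, 0], -0.0287],
    [10, [0.1019, 0.1161, 0], -0.0478],
    [10, [0.1456, 0.1658, 0], -0.0683],
    [10, [0.1893, 0.2155, 0], -0.0888],
    [10, [0.23, 0.262, 0], -0.1079],
    [10, [0.2621, 0.2984, 0], -0.1229],
    [10, [0.2825, 0.3217, 0], -0.1325],
    [10, [0.2912, 0.3316, 0], -0.1366]
  ]
}}

```text
time_s: 17.75
eef_pos: [0.4636, -0.0059, 0.1287]
eef_rot: [-0.001, -0.173, 0.985, 0.0]
wrist_force: [0.4, -0.4, -6.0]
opening: 0.247
grasp_force: 60.7
```

```bash
cat > ck.py <<'E'
from h import *
import sys
lo=float(sys.argv[1]) # min z of board top
o=get_obs();c=camera('side');W=cloud(c);im=c['image'].astype(int);P=o['eef_pos'][:2];h=yaw_of(o)+np.pi
u=np.array([np.cos(h),np.sin(h)]);v=np.array([-u[1],u[0]])
w=W[np.isfinite(W[...,0])&(im.min(-1)>140)&(W[...,2]>lo)&(W[...,2]<lo+.025)]
a=(w[:,:2]-P)@u;b=(w[:,:2]-P)@v;k=(a>.024)&(a<.17)&(abs(b)<.075)
print(k.sum(),'lifter frame',cv2.minAreaRect((np.c_[a,b][k]*1000).astype(np.float32)),'z',np.median(w[k,2]))
save(cv2.resize(c['image'],(800,600))[180:420,280:600],f'pics/{sys.argv[2]}.png')
print(o['wrist_force'])
E
python3 ck.py .085 c1; python3 -c "
from h import *
u=np.array([np.cos(np.radians(19.8)),np.sin(np.radians(19.8))]);b0=np.array([.6541,.0601])
rows((*(b0-.079*u),.13,199.8,10),(*(b0-.079*u),.077,199.8,10))"
```

```text
463 lifter frame ((78.92313385009766, -1.2614593505859375), (109.85894775390625, 101.27312469482422), 1.4272575378417969) z 0.09785374758100662
[ 0.40343436 -0.39960526 -5.96714963]
[10, [-0.3059, -0.0064, -0.003], 0.0007]
[10, [-0.306, -0.0065, 0.1295], 0.0007]
q6 -2.19 yaw -160.07 p [ 0.4639 -0.006   0.1289] t 17.8
```

View pics/c1.png

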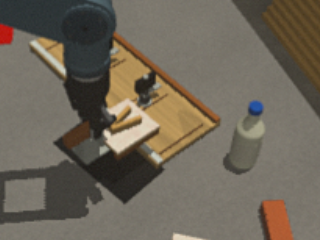

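{"api": "play_rows", "payload": {
  "plan": [
    [10, [-0.009, -0.006, 0], 0.0007],
    [10, [-0.031, -0.0065, 0], 0.0007],
    [10, [-0.064, -0.0065, 0], 0.0007],
    [10, [-0.107, -0.0065, 0], 0.0007],
    [10, [-0.153, -0.0065, 0], 0.0007],
    [10, [-0.199, -0.0065, 0], 0.0007],
    [10, [-0.242, -0.0065, 0], 0.0007],
    [10, [-0.275, -0.0065, 0], 0.0007],
    [10, [-0.297, -0.0065, 0], 0.0007],
    [10, [-0.306, -0.0065, 0], 0.0007]
  ]
}}

```text
time_s: 18.8
eef_pos: [0.5823, 0.0316, 0.1289]
eef_rot: [0.0, -0.171, 0.985, -0.0]
wrist_force: [0.1, -1.3, -5.2]
opening: 0.241
grasp_force: 60.7
```

```bash
python3 ck.py .085 c2; python3 -c "
from h import *
u=np.array([np.cos(np.radians(19.8)),np.sin(np.radians(19.8))]);b0=np.array([.6541,.0601])
rows((*(b0-.079*u),.068,199.8,10),(*(b0-.23*u),.068,199.8,10))"
```

```text
372 lifter frame ((78.69835662841797, -0.33159637451171875), (110.92835235595703, 99.70046997070312), 1.714302897453308) z 0.0979178714141476
[ 0.14917472 -1.29564242 -5.16933801]
[10, [0.0042, 0.0059, 0.1523], -0.0009]
[10, [0.3817, 0.0049, 0.1523], -0.0009]
q6 -2.06 yaw -160.35 p [0.5821 0.0317 0.1289] t 18.9
```

{"api": "play_rows", "payload": {
  "plan": [
    [10, [0.0042, 0.005, 0.02], 0],
    [10, [0.0042, 0.005, 0.05], 0],
    [10, [0.0042, 0.005, 0.08], 0],
    [10, [0.0042, 0.005, 0.1], 0],
    [10, [0.0042, 0.005, 0.115], 0],
    [10, [0.0042, 0.005, 0.125], 0],
    [10, [0.0042, 0.005, 0.132], 0],
    [10, [0.0042, 0.005, 0.139], 0],
    [10, [0.0042, 0.005, 0.147], 0],
    [10, [0.0042, 0.005, 0.154], 0]
  ]
}}

```text
time_s: 19.85
eef_pos: [0.5795, 0.033, 0.0681]
eef_rot: [0.001, -0.171, 0.985, -0.0]
wrist_force: [0.0, 0.5, -1.8]
opening: 0.251
grasp_force: 60.8
```

```bash
python3 ck.py .03 c3; python3 -c "
from h import *
u=np.array([np.cos(np.radians(19.8)),np.sin(np.radians(19.8))]);b0=np.array([.6541,.0601])
print((get_obs()['eef_pos'][:2]-b0)@u)
rows((*(b0-.079*u),.068,199.8,10),(*(b0-.23*u),.068,199.8,10))"
```

```text
369 lifter frame ((79.35769653320312, -1.4287109375), (110.89468383789062, 97.99285125732422), 0.8692118525505066) z 0.044338632399493316
[ 0.02156076  0.47019359 -1.8360114 ]
-0.07979925112595014
[10, [-0.002, -0.0, -0.0013], -0.0007]
[10, [0.3755, -0.0009, -0.0015], -0.0007]
q6 -2.06 yaw -160.33 p [0.579  0.0331 0.0675] t 19.9
```

View pics/c3.png

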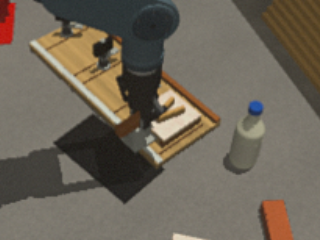

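{"api": "play_rows", "payload": {
  "plan": [
    [10, [0.02, 0, 0], 0],
    [10, [0.06, 0, 0], 0],
    [10, [0.11, 0, 0], 0],
    [10, [0.17, 0, 0], 0],
    [10, [0.24, 0, 0], 0],
    [10, [0.31, 0, 0], 0],
    [10, [0.375, 0, 0], 0],
    [10, [0.41, 0, -0.05], 0],
    [10, [0.41, 0, -0.15], 0],
    [10, [0.41, 0, -0.15], 0]
  ]
}}

```text
time_s: 20.9
eef_pos: [0.4273, -0.0235, 0.1325]
eef_rot: [0.004, -0.171, 0.985, -0.002]
wrist_force: [1.7, -0.4, -2.9]
opening: 0.247
grasp_force: 61.1
```

```bash
python3 s.py s7; python3 - <<'E'
from h import *
import subprocess;print(subprocess.run(['python3','bd.py','s7'],capture_output=True,text=True).stdout)
d=np.load('s7.npz');W=d['W'].reshape(-1,3);im=d['im'].reshape(-1,3).astype(int)
t=np.radians(19.8);u=np.array([np.cos(t),np.sin(t)]);v=np.array([-u[1],u[0]]);b0=np.array([.6541,.0601])
a=(W[:,:2]-b0)@u;b=(W[:,:2]-b0)@v
k=(abs(a)<.07)&(abs(b)<.062)&(W[:,2]>.036)&(W[:,2]<.05)&(im.min(1)>140)
print('board A in bay0',cv2.minAreaRect((np.c_[a,b][k]*1000).astype(np.float32)),np.median(W[k,2]))
k=(abs(a)<.07)&(abs(b)<.05)&(W[:,2]>.054)&(W[:,2]<.075)
print('mitre',cv2.minAreaRect((np.c_[a,b][k]*1000).astype(np.float32)))
h=np.radians(-33.5);e=np.array([np.cos(h),np.sin(h)]);B=np.array([.5785,-.279])
rows((*(B-.22*e),.15,146.5,10),(*(B-.22*e),.05,146.5,10))
E
```

```text
board (870, [[576.6, -278.7], [101.1, 108.3], 56.8], np.float64(0.0256))
  mitre (198, [[576.0, -280.1], [43.0, 66.0], 58.8], np.float64(0.0417))

board A in bay0 ((-1.4914054870605469, -0.14170455932617188), (111.28004455566406, 101.570556640625), 0.6003620028495789) 0.04441007790024076
mitre ((-1.3438072204589844, -0.08750534057617188), (41.17993927001953, 66.09815979003906), 86.2950668334961)
this script no longer has the robotException ignored in: <_io.TextIOWrapper mode='rw' encoding='UTF-8'>
Traceback (most recent call last):
BrokenPipeError: [Errno 32] Broken pipe
```

```bash
python3 - <<'E'
from h import *
h=np.radians(-33.4);e=np.array([np.cos(h),np.sin(h)]);B=np.array([.5785,-.279])
rows((*(B-.22*e),.13,146.6,10),(*(B-.22*e),.05,146.6,10))
E
```

```text
[10, [0.1874, -0.291, 0.0015], 0.2947]
[10, [0.1885, -0.2901, 0.2015], 0.2947]
q6 -2.25 yaw -160.35 p [ 0.4263 -0.0231  0.1305] t 20.9
```

{"api": "play_rows", "payload": {
  "plan": [
    [10, [0.1, -0.1, 0], 0.04],
    [10, [0.188, -0.29, 0], 0.2947],
    [10, [0.188, -0.29, 0], 0.2947],
    [10, [0.188, -0.29, 0], 0.2947],
    [10, [0.188, -0.29, 0.0], 0.2947],
    [10, [0.188, -0.29, 0.06], 0.2947],
    [10, [0.188, -0.29, 0.12], 0.2947],
    [10, [0.188, -0.29, 0.16], 0.2947],
    [10, [0.188, -0.29, 0.19], 0.2947],
    [10, [0.188, -0.29, 0.2], 0.2947]
  ]
}}

```text
time_s: 21.95
eef_pos: [0.3914, -0.1557, 0.0459]
eef_rot: [-0.002, 0.287, 0.958, 0.001]
wrist_force: [-0.3, 0.8, -2.9]
opening: 0.254
grasp_force: 61.1
```

```bash
python3 s.py s8; python3 bd.py s8; python3 - <<'E'
from h import *
h=np.radians(-33.4);e=np.array([np.cos(h),np.sin(h)]);B=np.array([.5785,-.279])
rows((*(B-.22*e),.05,146.6,10),(*(B-.079*e),.05,146.6,10))
E
```

```text
board (872, [[576.9, -278.1], [100.8, 108.2], 57.0], np.float64(0.0255))
  mitre (199, [[577.0, -279.2], [41.8, 66.2], 56.7], np.float64(0.0418))
[10, [-0.0094, 0.0002, -0.0096], 0.0002]
[10, [-0.3619, 0.0, -0.0105], 0.0002]
q6 -1.65 yaw 146.64 p [ 0.3916 -0.1559  0.0462] t 22.0
```

{"api": "play_rows", "payload": {
  "plan": [
    [10, [-0.01, 0, -0.01], 0],
    [10, [-0.06, 0, -0.01], 0],
    [10, [-0.11, 0, -0.01], 0],
    [10, [-0.16, 0, -0.01], 0],
    [10, [-0.21, 0, -0.01], 0],
    [10, [-0.26, 0, -0.01], 0],
    [10, [-0.3, 0, -0.01], 0],
    [10, [-0.335, 0, -0.01], 0],
    [10, [-0.355, 0, -0.01], 0],
    [10, [-0.362, 0, -0.01], 0]
  ]
}}

```text
time_s: 23.0
eef_pos: [0.5146, -0.237, 0.0526]
eef_rot: [0.001, 0.287, 0.958, -0.0]
wrist_force: [-2.0, -0.4, -2.9]
opening: 0.252
grasp_force: 61.2
```

```bash
python3 ck.py .018 c4;python3 -c "
from h import *
print(get_obs()['eef_pos'])"
```

```text
815 lifter frame ((76.3075942993164, 0.1674652099609375), (102.24250030517578, 104.53530883789062), 89.9977035522461) z 0.02564971263431126
[-1.9963883  -0.37363755 -2.88017697]
[ 0.51427561 -0.23680064  0.05230972]
```

{"api": "play_rows", "payload": {
  "plan": [
    [10, [0.002, 0, -0.01], 0],
    [10, [0.002, 0, -0.018], 0],
    [10, [0.002, 0, -0.028], 0],
    [10, [0.002, 0, -0.04], 0],
    [10, [0.002, 0, -0.06], 0],
    [10, [0.002, 0, -0.09], 0],
    [10, [0.002, 0, -0.125], 0],
    [10, [0.002, 0, -0.16], 0],
    [10, [0.002, 0, -0.185], 0],
    [10, [0.002, 0, -0.195], 0]
  ]
}}

```text
time_s: 24.05
eef_pos: [0.5138, -0.2365, 0.1317]
eef_rot: [0.001, 0.287, 0.958, -0.001]
wrist_force: [-0.2, 0.2, -4.0]
opening: 0.246
grasp_force: 60.9
```

```bash
python3 ck.py .085 c5;python3 -c "
from h import *
u=np.array([np.cos(np.radians(19.8)),np.sin(np.radians(19.8))]);b=np.array([.6032,.2012])
rows((.40,-.10,.13,165,10),(*(b-.23*u),.13,199.8,10))"
```

```text
895 lifter frame ((78.64729309082031, -0.0600738525390625), (101.72452545166016, 108.042236328125), 89.40095520019531) z 0.1002183245428897
[-0.19921062  0.16269495 -4.04193873]
[10, [0.425, 0.1285, 0.0028], -0.1021]
[10, [0.7596, 0.5765, 0.0018], -0.2954]
q6 -1.63 yaw 146.62 p [ 0.5137 -0.2364  0.1316] t 24.1
```

{"api": "play_rows", "payload": {
  "plan": [
    [10, [0.011, 0.0086, 0], -0.0044],
    [10, [0.038, 0.0288, 0], -0.0148],
    [10, [0.08, 0.0605, 0], -0.031],
    [10, [0.133, 0.1009, 0], -0.0517],
    [10, [0.19, 0.1441, 0], -0.0739],
    [10, [0.247, 0.1873, 0], -0.096],
    [10, [0.3, 0.2277, 0], -0.1167],
    [10, [0.342, 0.2594, 0], -0.1329],
    [10, [0.369, 0.2796, 0], -0.1433],
    [10, [0.38, 0.2883, 0], -0.1477]
  ]
}}

```text
time_s: 25.1
eef_pos: [0.4483, -0.0543, 0.1291]
eef_rot: [-0.001, 0.058, 0.998, 0.0]
wrist_force: [-0.1, 0.3, -3.7]
opening: 0.249
grasp_force: 60.9
```

```bash
python3 -c "
from h import *
u=np.array([np.cos(np.radians(19.8)),np.sin(np.radians(19.8))]);b=np.array([.6032,.2012])
rows((*(b-.23*u),.13,199.8,10))"
```

```text
[10, [0.2038, 0.4233, -0.0018], -0.1468]
q6 -1.84 yaw 173.38 p [ 0.4483 -0.0543  0.1291] t 25.1
```

{"api": "play_rows", "payload": {
  "plan": [
    [10, [0.006, 0.0127, 0], -0.0044],
    [10, [0.02, 0.0423, 0], -0.0147],
    [10, [0.043, 0.0889, 0], -0.0308],
    [10, [0.071, 0.1482, 0], -0.0514],
    [10, [0.102, 0.2117, 0], -0.0734],
    [10, [0.132, 0.2751, 0], -0.0954],
    [10, [0.161, 0.3344, 0], -0.116],
    [10, [0.183, 0.381, 0], -0.1321],
    [10, [0.198, 0.4106, 0], -0.1424],
    [10, [0.2038, 0.4233, -0.002], -0.1468]
  ]
}}

```text
time_s: 26.1
eef_pos: [0.3878, 0.1229, 0.1303]
eef_rot: [-0.0, -0.172, 0.985, 0.0]
wrist_force: [-0.2, -0.8, -4.5]
opening: 0.244
grasp_force: 60.9
```

```bash
python3 ck.py .085 c6;python3 -c "
from h import *
u=np.array([np.cos(np.radians(19.8)),np.sin(np.radians(19.8))]);b=np.array([.6032,.2012])
rows((*(b-.0785*u),.13,199.8,10))"
```

```text
390 lifter frame ((78.28903198242188, 0.6426010131835938), (103.09843444824219, 108.04922485351562), 89.97905731201172) z 0.09937224421431112
[-0.15499464 -0.82624552 -4.50581866]
[10, [-0.3763, 0.002, 0.0013], -0.0001]
q6 -1.9 yaw -160.22 p [0.388  0.1229 0.1305] t 26.1
```

{"api": "play_rows", "payload": {
  "plan": [
    [10, [-0.011, 0.002, 0], 0],
    [10, [-0.038, 0.002, 0], 0],
    [10, [-0.079, 0.002, 0], 0],
    [10, [-0.132, 0.002, 0], 0],
    [10, [-0.188, 0.002, 0], 0],
    [10, [-0.245, 0.002, 0], 0],
    [10, [-0.297, 0.002, 0], 0],
    [10, [-0.339, 0.002, 0], 0],
    [10, [-0.365, 0.002, 0], 0],
    [10, [-0.376, 0.002, 0], 0]
  ]
}}

```text
time_s: 27.15
eef_pos: [0.5312, 0.1729, 0.1301]
eef_rot: [-0.0, -0.17, 0.985, -0.0]
wrist_force: [0.2, 1.1, -4.6]
opening: 0.245
grasp_force: 61.0
```

```bash
python3 ck.py .085 c7;python3 -c "
from h import *
u=np.array([np.cos(np.radians(19.8)),np.sin(np.radians(19.8))]);b=np.array([.6032,.2012])
rows((*(b-.0785*u),.068,199.8,10))"
```

```text
299 lifter frame ((79.23005676269531, 0.6418304443359375), (98.7745590209961, 109.214599609375), 89.58646392822266) z 0.0992558377404047
[ 0.21517922  1.08121984 -4.56609917]
[10, [0.0026, 0.0053, 0.1553], -0.0012]
q6 -1.81 yaw -160.41 p [0.531  0.1729 0.1301] t 27.2
```

{"api": "play_rows", "payload": {
  "plan": [
    [10, [0.0026, 0.005, 0.02], -0.001],
    [10, [0.0026, 0.005, 0.05], -0.001],
    [10, [0.0026, 0.005, 0.08], -0.001],
    [10, [0.0026, 0.005, 0.105], -0.001],
    [10, [0.0026, 0.005, 0.118], -0.001],
    [10, [0.0026, 0.005, 0.127], -0.001],
    [10, [0.0026, 0.005, 0.135], -0.001],
    [10, [0.0026, 0.005, 0.142], -0.001],
    [10, [0.0026, 0.005, 0.149], -0.001],
    [10, [0.0026, 0.005, 0.156], -0.001]
  ]
}}

```text
time_s: 28.2
eef_pos: [0.5288, 0.1747, 0.0684]
eef_rot: [0.001, -0.172, 0.985, -0.0]
wrist_force: [0.4, 0.0, -2.4]
opening: 0.25
grasp_force: 61.0
```

```bash
python3 ck.py .03 c8;python3 -c "
from h import *
u=np.array([np.cos(np.radians(19.8)),np.sin(np.radians(19.8))]);b=np.array([.6032,.2012])
rows((*(b-.0785*u),.068,199.8,10))"
```

```text
241 lifter frame ((87.07498931884766, 7.9408111572265625), (140.37344360351562, 101.60896301269531), 72.38851165771484) z 0.04427082801720639
[ 0.44076691  0.04440658 -2.44710025]
[10, [-0.0024, -0.001, -0.0005], 0.0001]
q6 -1.81 yaw -160.19 p [0.5283 0.1747 0.0678] t 28.2
```

{"api": "play_rows", "payload": {
  "plan": [
    [10, [0.02, 0, 0], 0],
    [10, [0.06, 0, 0], 0],
    [10, [0.11, 0, 0], 0],
    [10, [0.17, 0, 0], 0],
    [10, [0.24, 0, 0], 0],
    [10, [0.31, 0, 0], 0],
    [10, [0.375, 0, 0], 0],
    [10, [0.41, 0, -0.05], 0],
    [10, [0.41, 0, -0.15], 0],
    [10, [0.41, 0, -0.15], 0]
  ]
}}

```text
time_s: 29.25
eef_pos: [0.3768, 0.119, 0.1326]
eef_rot: [0.005, -0.172, 0.985, -0.001]
wrist_force: [2.3, -0.4, -2.3]
opening: 0.244
grasp_force: 61.3
```

```bash
cat > bay.py <<'E'
from h import *
import sys
c=camera('side');W=cloud(c).reshape(-1,3);im=c['image'].reshape(-1,3).astype(int);save(cv2.resize(c['image'],(800,600))[100:460,260:740],f'pics/{sys.argv[1]}.png')
t=np.radians(19.8);u=np.array([np.cos(t),np.sin(t)]);v=np.array([-u[1],u[0]])
for b0 in ([.6541,.0601],[.6032,.2012]):
    a=(W[:,:2]-b0)@u;b=(W[:,:2]-b0)@v
    for lo,hi,wd,mn in((.036,.048,.062,140),(.054,.075,.05,0)):
        k=(abs(a)<.07)&(abs(b)<wd)&(W[:,2]>lo)&(W[:,2]<hi)&(im.min(1)>mn)
        print(k.sum(),cv2.minAreaRect((np.c_[a,b][k]*1000).astype(np.float32)) if k.any() else 0,np.median(W[k,2]))
E
python3 bay.py v1; python3 -c "
from h import *
rows((.4855,.0675,.13,115.6,10),(.4855,.0675,.047,115.6,10))"
```

```text
506 ((-0.6963653564453125, -0.46355438232421875), (109.53287506103516, 101.56475067138672), 0.036585401743650436) 0.0440038941944248
117 ((-1.7211456298828125, -1.0797119140625), (65.44883728027344, 42.141693115234375), 0.1648181527853012) 0.06082812951082228
346 ((-1.7447738647460938, 1.0728912353515625), (109.74394989013672, 100.28243255615234), 0.8531795144081116) 0.04422237441689825
110 ((-1.694559097290039, 3.7482452392578125), (44.497291564941406, 67.14646911621094), 86.39404296875) 0.06077810958577379
[10, [-0.2142, -0.2139, 0.0037], 0.4678]
[10, [-0.2128, -0.2134, 0.2112], 0.4678]
q6 -1.91 yaw -160.19 p [0.3759 0.119  0.1307] t 29.3
```

View pics/v1.png

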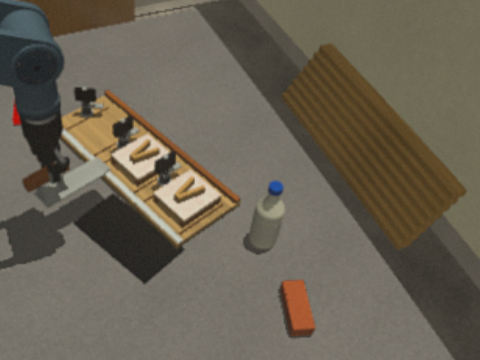

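{"api": "play_rows", "payload": {
  "plan": [
    [10, [0, 0, -0.1], 0.4678],
    [10, [0, 0, -0.1], 0.4678],
    [10, [0, 0, -0.1], 0.4678],
    [10, [0, 0, -0.1], 0.4678],
    [10, [0, 0, -0.1], 0.4678],
    [10, [0, 0, -0.1], 0.4678],
    [10, [0, 0, -0.1], 0.4678],
    [10, [0, 0, -0.1], 0.4678],
    [10, [0, 0, -0.1], 0.4678],
    [10, [0, 0, -0.1], 0.4678]
  ]
}}

```text
time_s: 30.3
eef_pos: [0.3729, 0.119, 0.1667]
eef_rot: [-0.001, 0.535, 0.845, -0.001]
wrist_force: [0.4, 0.1, -3.2]
opening: 0.249
grasp_force: 61.2
```

{"api": "play_rows", "payload": {
  "plan": [
    [10, [0, 0, 0], 0],
    [10, [0, 0, 0], 0]
  ]
}}

```text
time_s: 30.5
eef_pos: [0.3733, 0.119, 0.1672]
eef_rot: [-0.001, 0.531, 0.847, -0.0]
wrist_force: [0.7, 0.2, -3.5]
opening: 0.246
grasp_force: 61.1
```

```bash
python3 -c "
from h import *
rows((.4855,.0675,.1,115.6,10),(.4855,.0675,.047,115.6,10))"
```

```text
[10, [-0.2382, 0.1967, 0.1677], 0.0011]
[10, [-0.2383, 0.1969, 0.3002], 0.0011]
q6 -0.45 yaw 115.8 p [0.3733 0.119  0.1672] t 30.5
```

{"api": "play_rows", "payload": {
  "plan": [
    [10, [-0.06, 0.05, 0], 0.001],
    [10, [-0.14, 0.12, 0.02], 0.001],
    [10, [-0.21, 0.17, 0.05], 0.001],
    [10, [-0.238, 0.1968, 0.1], 0.001],
    [10, [-0.238, 0.1968, 0.15], 0.001],
    [10, [-0.238, 0.1968, 0.19], 0.001],
    [10, [-0.238, 0.1968, 0.21], 0.001],
    [10, [-0.238, 0.1968, 0.21], 0.001]
  ]
}}

```text
time_s: 31.3
eef_pos: [0.4848, 0.0674, 0.0827]
eef_rot: [-0.001, 0.533, 0.846, -0.001]
wrist_force: [-0.3, 0.3, -3.2]
opening: 0.247
grasp_force: 61.1
```

```bash
python3 -c "
from h import *
rows((.4855,.0675,.047,115.6,10))"
```

```text
[10, [-0.0005, 0.0019, 0.0892], -0.0005]
q6 -0.55 yaw 115.52 p [0.4848 0.0674 0.0827] t 31.3
```

Lower it, open the fingers and go up to look at the lifter.

{"api": "play_rows", "payload": {
  "plan": [
    [10, [0, 0.002, 0.03], 0],
    [10, [0, 0.002, 0.055], 0],
    [10, [0, 0.002, 0.072], 0],
    [10, [0, 0.002, 0.082], 0],
    [10, [0, 0.002, 0.087], 0],
    [10, [0, 0.002, 0.09], 0],
    [10, [0, 0.002, 0.09], 0]
  ]
}}

```text
time_s: 32.0
eef_pos: [0.4869, 0.0675, 0.0481]
eef_rot: [0.0, 0.534, 0.845, 0.0]
wrist_force: [0.1, 0.8, -3.2]
opening: 0.248
grasp_force: 61.2
```

{"api": "play_rows", "payload": {
  "plan": [
    [60, [0, 0, 0], 0],
    [60, [0, 0, 0], 0],
    [60, [0, 0, 0], 0],
    [60, [0, 0, 0], 0],
    [60, [0, 0, -0.06], 0],
    [60, [0, 0, -0.15], 0],
    [60, [0, 0, -0.25], 0],
    [60, [0, 0, -0.34], 0],
    [60, [0, 0, -0.34], 0]
  ]
}}

```text
time_s: 32.9
eef_pos: [0.4904, 0.0673, 0.1899]
eef_rot: [0.005, 0.534, 0.845, 0.002]
wrist_force: [0.7, -0.9, -0.4]
opening: 0.703
grasp_force: 0.0
```

```bash
python3 b.py w7; python3 - <<'E'
from h import *
d=np.load('w7.npz');W=d['W'].reshape(-1,3);im=d['im'].reshape(-1,3).astype(int)
def rect(k): return len(k),cv2.minAreaRect((k[:,:2]*1000).astype(np.float32)),np.median(k[:,2])
k=W[(np.hypot(W[:,0]-.479,W[:,1]-.079)<.07)&(W[:,2]>.068)&(W[:,2]<.088)&(im[:,0]>im[:,2]+40)]
r=rect(k);print('handle',r)
c=np.array(r[1][0]);e=np.array([np.cos(np.radians(-64.4)),np.sin(np.radians(-64.4))]);print('mid',c+57*e)
r=(W[:,0]>.38)&(W[:,0]<.62)&(W[:,1]>-.12)&(W[:,1]<.15)
print('mat',rect(W[r&(W[:,2]<.01)&(im.max(1)<45)]))
rows((.6285,.131,.17,199.8,50))
E
```

```text
[0.49044236 0.06730213 0.18985298] 2.014786463208892 0.06813811797262465
handle (2227, ((481.08258056640625, 77.49202728271484), (21.44215202331543, 97.25296783447266), 25.2164249420166), np.float64(0.07696829487155621))
mid [505.71146825  26.08757328]
mat (8944, ((504.091552734375, 24.079910278320312), (120.13970947265625, 218.5479736328125), 25.37083625793457), np.float64(0.0010750206003984075))
[50, [-0.0062, 0.3833, 0.0449], -0.4687]
q6 -0.55 yaw 115.43 p [0.4889 0.0674 0.1871] t 33.0
```

View pics/w7.png

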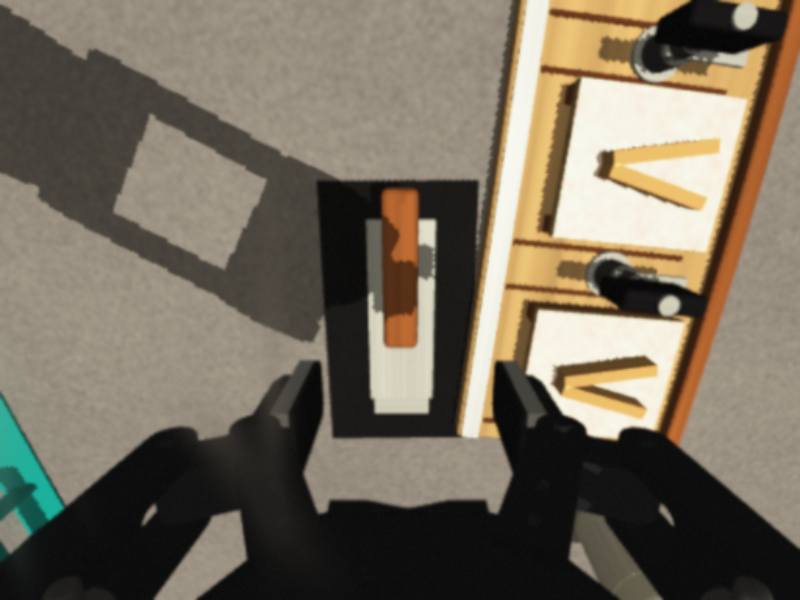

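{"api": "play_rows", "payload": {
  "plan": [
    [45, [0, 0, -0.03], -0.4687],
    [45, [0, 0.05, 0], -0.4687],
    [45, [-0.006, 0.2, 0], -0.4687],
    [45, [-0.006, 0.3, 0], -0.4687],
    [45, [-0.006, 0.3833, 0.045], -0.4687],
    [45, [-0.006, 0.3833, 0.045], -0.4687],
    [45, [-0.006, 0.3833, 0.045], -0.4687],
    [45, [-0.006, 0.3833, 0.045], -0.4687],
    [45, [-0.006, 0.3833, 0.045], -0.4687],
    [45, [-0.006, 0.3833, 0.045], -0.4687]
  ]
}}

```text
time_s: 33.95
eef_pos: [0.6252, 0.1312, 0.1637]
eef_rot: [-0.002, -0.175, 0.985, 0.0]
wrist_force: [0.5, 0.3, 1.2]
opening: 0.529
grasp_force: 0.0
```

{"api": "play_rows", "payload": {
  "plan": [
    [45, [0, 0, 0], 0],
    [45, [0, 0, 0], 0]
  ]
}}

```text
time_s: 34.15
eef_pos: [0.6256, 0.1312, 0.1647]
eef_rot: [-0.001, -0.17, 0.985, 0.0]
wrist_force: [0.6, -0.5, 0.6]
opening: 0.529
grasp_force: 0.0
```

```bash
python3 -c "
from h import *
rows((.6285,.1307,.065,199.8,45))"
```

```text
[45, [-0.007, -0.0038, 0.2491], -0.0011]
q6 -1.89 yaw -160.4 p [0.6256 0.1312 0.1647] t 34.1
```

{"api": "play_rows", "payload": {
  "plan": [
    [45, [-0.007, -0.0038, 0.08], -0.001],
    [45, [-0.007, -0.0038, 0.16], -0.001],
    [45, [-0.007, -0.0038, 0.22], -0.001],
    [45, [-0.007, -0.0038, 0.249], -0.001],
    [45, [-0.007, -0.0038, 0.249], -0.001],
    [5, [-0.007, -0.0038, 0.249], -0.001],
    [5, [-0.007, -0.0038, 0.249], -0.001],
    [5, [-0.007, -0.0038, 0.249], -0.001],
    [5, [-0.007, -0.0038, 0.249], -0.001],
    [5, [-0.007, -0.0038, 0.249], -0.001]
  ]
}}

```text
time_s: 35.15
eef_pos: [0.6306, 0.1313, 0.0685]
eef_rot: [0.002, -0.173, 0.985, 0.0]
wrist_force: [-2.1, 2.9, 6.3]
opening: 0.153
grasp_force: 60.1
```

{"api": "play_rows", "payload": {
  "plan": [
    [5, [0, 0, 0], 0.04],
    [5, [0, 0, 0], 0.085],
    [5, [0, 0, 0], 0.13],
    [5, [0, 0, 0], 0.175],
    [5, [0, 0, 0], 0.22],
    [5, [0, 0, 0], 0.265],
    [5, [0, 0, 0], 0.31],
    [5, [0, 0, 0], 0.355],
    [5, [0, 0, 0], 0.395],
    [5, [0, 0, 0], 0.425]
  ]
}}

```text
time_s: 36.15
eef_pos: [0.6297, 0.1288, 0.0685]
eef_rot: [0.001, 0.476, 0.88, -0.001]
wrist_force: [-6.6, -6.5, 11.2]
opening: 0.155
grasp_force: 60.7
```

{"api": "play_rows", "payload": {
  "plan": [
    [5, [0, 0, 0], 0.01],
    [5, [0, 0, 0], 0.018],
    [5, [0, 0, 0], 0.024],
    [5, [0, 0, 0], 0.03],
    [5, [0, 0, 0], 0.03]
  ]
}}

```text
time_s: 36.65
eef_pos: [0.6296, 0.1287, 0.0685]
eef_rot: [0.001, 0.514, 0.858, -0.002]
wrist_force: [-6.4, -7.3, 11.2]
opening: 0.157
grasp_force: 62.9
```

```bash
python3 -c "
from h import *
o=get_obs();print(o['torque'],o['wrist_force'],o['opening'],np.degrees(yaw_of(o)))"
```

```text
[-1.03562521  1.11433168  1.11523336] [-6.38631341 -7.27127723 11.18117591] 0.15740393627868826 118.18844952912988
```

{"api": "play_rows", "payload": {
  "plan": [
    [5, [0, 0, 0], -0.004],
    [45, [0, 0, 0], -0.004],
    [45, [0, 0, 0], -0.004],
    [45, [0, 0, 0], -0.004],
    [45, [0, 0, -0.06], -0.004],
    [45, [0, 0, -0.15], -0.004],
    [45, [0, 0, -0.24], -0.004],
    [45, [0, 0, -0.24], -0.004]
  ]
}}

```text
time_s: 37.45
eef_pos: [0.6332, 0.1311, 0.1689]
eef_rot: [0.005, 0.509, 0.861, 0.003]
wrist_force: [0.4, -0.2, -0.0]
opening: 0.525
grasp_force: 0.0
```

```bash
cat > kn.py <<'E'
from h import *
import sys
o=get_obs();c=camera('wrist');W=cloud(c,o).reshape(-1,3);im=c['image'].reshape(-1,3).astype(int);save(cv2.resize(c['image'],(800,600)),f'pics/{sys.argv[1]}.png')
for a in [(.5778,.2718),(.6287,.1307)]:
    k=W[(np.hypot(W[:,0]-a[0],W[:,1]-a[1])<.036)&(W[:,2]>.086)&(W[:,2]<.1)&(im.max(1)<75)]
    if len(k)>5: print(len(k),cv2.minAreaRect((k[:,:2]*1000).astype(np.float32)))
E
python3 kn.py k1; python3 -c "
from h import *
rows((.5776,.2718,.16,199.6,45))"
```

```text
519 ((580.081787109375, 265.4916687011719), (49.4586067199707, 5.498208045959473), 25.731103897094727)
803 ((626.7281494140625, 131.685546875), (13.744056701660156, 49.201560974121094), 28.793447494506836)
[45, [0.3736, 0.0509, 0.0142], -0.4489]
q6 -0.48 yaw 118.8 p [0.6317 0.131  0.166 ] t 37.5
```

View pics/k1.png

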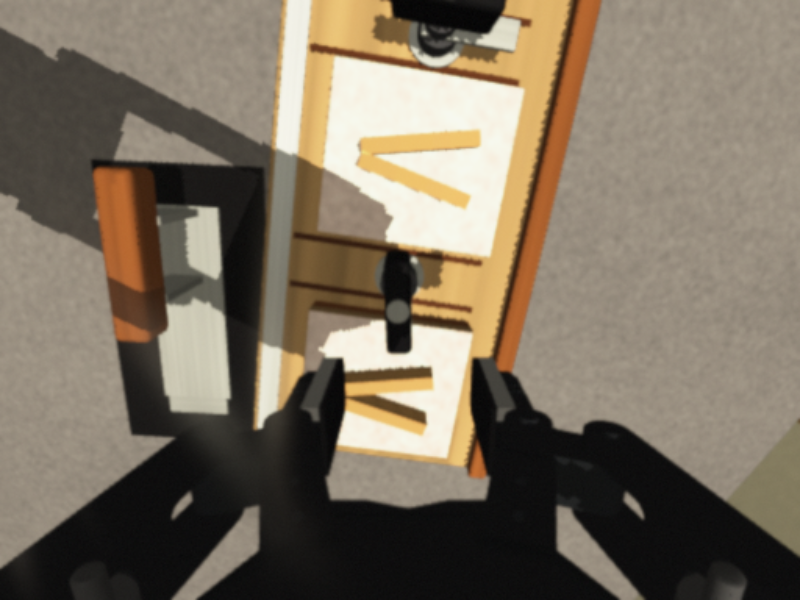

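Clamp 0 is shut, with its strap over the board's edge. Now clamp 1.

{"api": "play_rows", "payload": {
  "plan": [
    [45, [0.05, 0, -0.02], -0.4489],
    [45, [0.15, 0.02, 0], -0.4489],
    [45, [0.27, 0.04, 0], -0.4489],
    [45, [0.3736, 0.051, 0.0], -0.4489],
    [45, [0.3736, 0.051, 0.014], -0.4489],
    [45, [0.3736, 0.051, 0.014], -0.4489],
    [45, [0.3736, 0.051, 0.014], -0.4489],
    [45, [0.3736, 0.051, 0.014], -0.4489],
    [45, [0.3736, 0.051, 0.014], -0.4489],
    [45, [0.3736, 0.051, 0.014], -0.4489]
  ]
}}

```text
time_s: 38.5
eef_pos: [0.5744, 0.2715, 0.155]
eef_rot: [-0.001, -0.173, 0.985, -0.0]
wrist_force: [-0.4, -0.3, 0.2]
opening: 0.523
grasp_force: 0.0
```

{"api": "play_rows", "payload": {
  "plan": [
    [45, [0, 0, 0], 0],
    [45, [0, 0, 0], 0]
  ]
}}

```text
time_s: 38.7
eef_pos: [0.5747, 0.2714, 0.1557]
eef_rot: [-0.001, -0.169, 0.986, -0.0]
wrist_force: [-0.1, 0.5, -0.3]
opening: 0.53
grasp_force: 0.0
```

```bash
python3 kn.py k2; python3 -c "
from h import *
rows((.5778,.2715,.066,199.6,45))"
```

```text
826 ((576.1077880859375, 271.3488464355469), (49.8406982421875, 13.215754508972168), 19.66229820251465)
695 ((626.2976684570312, 131.11605834960938), (13.377260208129883, 51.45077133178711), 28.8415584564209)
[45, [-0.0072, -0.0023, 0.2249], -0.0006]
q6 -1.66 yaw -160.5 p [0.5749 0.2715 0.156 ] t 38.8
```

{"api": "play_rows", "payload": {
  "plan": [
    [45, [-0.007, -0.0023, 0.08], 0],
    [45, [-0.007, -0.0023, 0.15], 0],
    [45, [-0.007, -0.0023, 0.2], 0],
    [45, [-0.007, -0.0023, 0.225], 0],
    [45, [-0.007, -0.0023, 0.225], 0],
    [5, [-0.007, -0.0023, 0.225], 0],
    [5, [-0.007, -0.0023, 0.225], 0],
    [5, [-0.007, -0.0023, 0.225], 0],
    [5, [-0.007, -0.0023, 0.225], 0],
    [5, [-0.007, -0.0023, 0.225], 0]
  ]
}}

```text
time_s: 39.75
eef_pos: [0.5793, 0.2723, 0.0686]
eef_rot: [0.001, -0.17, 0.985, 0.0]
wrist_force: [-1.5, 2.1, 6.7]
opening: 0.152
grasp_force: 60.5
```

{"api": "play_rows", "payload": {
  "plan": [
    [5, [0, 0, 0], 0.04],
    [5, [0, 0, 0], 0.085],
    [5, [0, 0, 0], 0.13],
    [5, [0, 0, 0], 0.175],
    [5, [0, 0, 0], 0.22],
    [5, [0, 0, 0], 0.265],
    [5, [0, 0, 0], 0.31],
    [5, [0, 0, 0], 0.355],
    [5, [0, 0, 0], 0.395],
    [5, [0, 0, 0], 0.425]
  ]
}}

```text
time_s: 40.75
eef_pos: [0.5785, 0.2702, 0.0686]
eef_rot: [0.001, 0.478, 0.878, -0.001]
wrist_force: [-5.4, -7.6, 12.1]
opening: 0.155
grasp_force: 61.3
```

{"api": "play_rows", "payload": {
  "plan": [
    [5, [0, 0, 0], 0.01],
    [5, [0, 0, 0], 0.018],
    [5, [0, 0, 0], 0.024],
    [5, [0, 0, 0], 0.03],
    [5, [0, 0, 0], 0.03]
  ]
}}

```text
time_s: 41.25
eef_pos: [0.5785, 0.2702, 0.0687]
eef_rot: [0.001, 0.516, 0.856, -0.001]
wrist_force: [-5.4, -5.8, 11.7]
opening: 0.153
grasp_force: 65.4
```

```bash
python3 -c "
from h import *
o=get_obs();print(o['torque'],o['wrist_force'],o['opening'],np.degrees(yaw_of(o)))"
```

```text
[-1.01335958  0.94530487  1.20225536] [-5.40711956 -5.78465569 11.66887495] 0.15306811416757088 117.83239776316937
```

{"api": "play_rows", "payload": {
  "plan": [
    [5, [0, 0, 0], -0.005],
    [45, [0, 0, 0], -0.005],
    [45, [0, 0, 0], -0.005],
    [45, [0, 0, 0], -0.005],
    [45, [0, 0, -0.06], -0.005],
    [45, [0, 0, -0.15], -0.005],
    [45, [0, 0, -0.24], -0.005],
    [45, [0, 0, -0.3], -0.005],
    [45, [0.1, 0, -0.4], -0.005],
    [45, [0.15, 0, -0.4], -0.005]
  ]
}}

```text
time_s: 42.25
eef_pos: [0.5523, 0.3265, 0.2324]
eef_rot: [0.002, 0.511, 0.86, 0.003]
wrist_force: [0.1, -0.2, -0.2]
opening: 0.528
grasp_force: 0.0
```

```bash
python3 kn.py k3; python3 bay.py v2; python3 b.py w8; python3 - <<'E'
from h import *
d=np.load('w8.npz');W=d['W'].reshape(-1,3);im=d['im'].reshape(-1,3).astype(int)
k=W[(np.hypot(W[:,0]-.481,W[:,1]-.078)<.07)&(W[:,2]>.068)&(W[:,2]<.088)&(im[:,0]>im[:,2]+40)]
if len(k): print('handle',cv2.minAreaRect((k[:,:2]*1000).astype(np.float32)))
E
```

```text
376 ((575.5501098632812, 272.2573547363281), (13.147448539733887, 50.006649017333984), 28.486238479614258)
12 ((614.1605224609375, 154.31190490722656), (10.22600269317627, 1.428903579711914), 25.941286087036133)
436 ((-16.86627197265625, 13.369049072265625), (99.15275573730469, 108.00531005859375), 84.71400451660156) 0.044128769587908234
121 ((-13.869994163513184, 23.830625534057617), (55.65765380859375, 65.9300765991211), 73.40335083007812) 0.060751100632230215
320 ((-1.9236984252929688, 2.306255340576172), (106.86782836914062, 100.84705352783203), 1.1677600145339966) 0.04420125849311546
116 ((6.490367889404297, 4.626880645751953), (65.1866455078125, 67.70117950439453), 51.33475875854492) 0.060318239470519175
[0.54984711 0.32770621 0.22909302] 2.072883513555273 0.035973072638885085
handle ((478.24200439453125, 71.53408813476562), (21.435932159423828, 6.6740312576293945), 76.85406494140625)
```

View pics/k3.png

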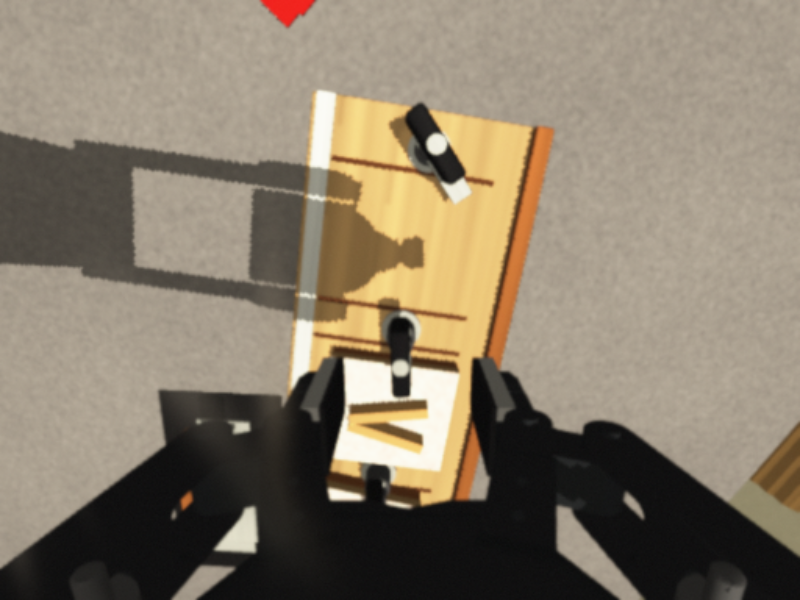

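Board A in bay 0 now reads about 17 mm off and rotated 5°, so it has been knocked. I'll check it from another view.

```bash
python3 -c "
from h import *
rows((.56,.0,.30,199.8,45),(.50,.02,.30,199.8,45))"; python3 bay.py v3; python3 - <<'E'
from h import *
d=np.load('w8.npz')
c=camera('scene');W=cloud(c).reshape(-1,3);im=c['image'].reshape(-1,3).astype(int)
t=np.radians(19.8);u=np.array([np.cos(t),np.sin(t)]);v=np.array([-u[1],u[0]])
for b0 in ([.6541,.0601],[.6032,.2012]):
    a=(W[:,:2]-b0)@u;b=(W[:,:2]-b0)@v
    k=(abs(a)<.085)&(abs(b)<.062)&(W[:,2]>.036)&(W[:,2]<.048)&(im.min(1)>130)
    print('scene',k.sum(),cv2.minAreaRect((np.c_[a,b][k]*1000).astype(np.float32)))
E
```

```text
[45, [-0.7268, -0.3695, -0.1816], -0.4504]
[45, [-0.6109, -0.477, -0.1818], -0.4504]
q6 -0.15 yaw 118.73 p [0.5499 0.326  0.2274] t 42.4
434 ((-16.955116271972656, 12.97243881225586), (99.27672576904297, 108.73420715332031), 85.91704559326172) 0.044341112986862885
125 ((-12.683769226074219, 23.74057388305664), (53.56708526611328, 66.94644927978516), 70.90528106689453) 0.06101828469908721
314 ((-0.6022300720214844, 1.5281486511230469), (110.95349884033203, 99.69544219970703), 0.8669202923774719) 0.04438322983946752
116 ((-2.2808923721313477, 2.1733131408691406), (68.46775817871094, 74.50565338134766), 36.53683853149414) 0.060844975989479355
scene 264 ((-13.542083740234375, 14.243022918701172), (99.39955139160156, 116.64432525634766), 87.06149291992188)
scene 415 ((0.39891815185546875, 4.6916656494140625), (110.6228256225586, 117.285400390625), 89.70836639404297)
```

```bash
cat > fit.py <<'E'
from h import *
import sys
t=np.radians(19.8);u=np.array([np.cos(t),np.sin(t)]);v=np.array([-u[1],u[0]]);b0=np.array([.6541,.0601]) if len(sys.argv)<2 else np.array([.6032,.2012])
c=camera('side');W=cloud(c).reshape(-1,3);im=c['image'].reshape(-1,3).astype(int)
a=(W[:,:2]-b0)@u*1000;b=(W[:,:2]-b0)@v*1000
def best(k,L,Wd,ang):
    P=np.c_[a,b][k];B=None
    # template fit: max points inside minus, edges via percentile over angle
    for th in np.radians(np.arange(-12,12.1,.5)):
        x=P@[np.cos(th),np.sin(th)];y=P@[-np.sin(th),np.cos(th)]
        ex=np.percentile(x,[1,99]);ey=np.percentile(y,[1,99]);A=(ex[1]-ex[0])*(ey[1]-ey[0])
        if B is None or A<B[0]: B=(A,np.degrees(th),np.mean(ex)*np.array([np.cos(th),np.sin(th)])+np.mean(ey)*np.array([-np.sin(th),np.cos(th)]),np.diff(ex),np.diff(ey))
    return B
col=im.max(1)-im.min(1)
k=(abs(a)<100)&(abs(b)<85)&(W[:,2]>.038)&(W[:,2]<.0475)&(im.min(1)>130)
print('top',k.sum(),best(k,110,100,0)); print('a,b ranges',np.percentile(a[k],[0,1,99,100]),np.percentile(b[k],[0,1,99,100]))
k=(abs(a)<80)&(abs(b)<52)&(W[:,2]>.055)&(W[:,2]<.066)&(im[:,0]>im[:,2]+40)
print('mitre',k.sum(),best(k,66,44,0))
g=np.zeros((230,200),np.uint8)
k=(abs(a)<100)&(abs(b)<85)&(W[:,2]>.036)&(W[:,2]<.048)&(im.min(1)>130)
for i in range(90,-90,-6): print(''.join('#' if ((a[k]>=i)&(a[k]<i+6)&(b[k]>=j-4)&(b[k]<j)).any() else '.' for j in range(84,-84,-4)),i)
E
python3 fit.py
```

```text
top 466 (np.float64(10394.912572183332), np.float64(-6.5), array([-17.40466471,  13.85708818]), array([107.00051213]), array([97.14825065]))
a,b ranges [-75.55268019 -73.28468596  36.89105242  39.26381155] [-40.03117679 -37.57403338  64.49488677  66.49277175]
mitre 121 (np.float64(2549.4690159463485), np.float64(-12.000000000000002), array([-16.68329976,  16.11447426]), array([64.25462692]), array([39.67759425]))
.......................................... 90
.......................................... 84
.......................................... 78
.......................................... 72
.......................................... 66
.......................................... 60
.......................................... 54
.......................................... 48
.......................................... 42
.......#.###.##.###...#................... 36
.......##########.#######.###.#........... 30
......#####..###.########.######.......... 24
......####....##.##...#########........... 18
......##.#.....###.....#.######........... 12
........#......###.....########........... 6
..........#.....#......#######............ 0
.........#......#.....######.##........... -6
.......####...........########............ -12
......###.#..........#########............ -18
.....#.####..........#####.##............. -24
.....######.........######.#.#............ -30
....####.##..........#.###.###............ -36
.....#######.......###########............ -42
....#########......########.##............ -48
....###########.#############............. -54
....#.####.####.#.########.##............. -60
....########.###############.............. -66
.........#.#####.#####.######............. -72
.................###..#.#####............. -78
.......................................... -84
```

```bash
python3 -c "
from h import *
rows((.6287,.1315,.15,118.8,45))"
```

```text
[45, [-0.5162, -0.0573, 0.1891], -0.0013]
q6 -0.15 yaw 118.57 p [0.5502 0.3239 0.2256] t 42.5
```

{"api": "play_rows", "payload": {
  "plan": [
    [45, [-0.1, -0.01, 0], 0],
    [45, [-0.2, -0.02, 0], 0],
    [45, [-0.3, -0.035, 0], 0],
    [45, [-0.4, -0.045, 0], 0],
    [45, [-0.48, -0.055, 0.05], 0],
    [45, [-0.516, -0.057, 0.12], 0],
    [45, [-0.516, -0.057, 0.189], 0],
    [45, [-0.516, -0.057, 0.189], 0],
    [45, [-0.516, -0.057, 0.189], 0]
  ]
}}

```text
time_s: 43.45
eef_pos: [0.6287, 0.1319, 0.1505]
eef_rot: [-0.001, 0.511, 0.86, -0.001]
wrist_force: [-0.1, 1.3, 0.4]
opening: 0.529
grasp_force: 0.0
```

```bash
python3 kn.py k4; python3 -c "
from h import *
rows((.6288,.1308,.066,118.8,45))"
```

```text
742 ((584.7989501953125, 257.5878601074219), (13.793004989624023, 20.594879150390625), 28.062175750732422)
937 ((627.293212890625, 130.86712646484375), (13.693106651306152, 51.17684555053711), 28.794315338134766)
[45, [-0.0023, -0.0038, 0.215], -0.0013]
q6 -0.48 yaw 118.57 p [0.6296 0.1323 0.152 ] t 43.5
```

{"api": "play_rows", "payload": {
  "plan": [
    [45, [-0.002, -0.003, 0.08], 0],
    [45, [-0.002, -0.003, 0.15], 0],
    [45, [-0.002, -0.003, 0.2], 0],
    [45, [-0.002, -0.003, 0.215], 0],
    [45, [-0.002, -0.003, 0.215], 0],
    [5, [-0.002, -0.003, 0.215], 0],
    [5, [-0.002, -0.003, 0.215], 0],
    [5, [-0.002, -0.003, 0.215], 0],
    [5, [-0.002, -0.003, 0.215], 0],
    [5, [-0.002, -0.003, 0.215], 0]
  ]
}}

```text
time_s: 44.5
eef_pos: [0.6285, 0.1307, 0.0675]
eef_rot: [0.0, 0.51, 0.86, -0.001]
wrist_force: [-6.9, -3.3, 7.5]
opening: 0.15
grasp_force: 59.5
```

{"api": "play_rows", "payload": {
  "plan": [
    [5, [0, 0, 0], -0.04],
    [5, [0, 0, 0], -0.086],
    [5, [0, 0, 0], -0.132],
    [5, [0, 0, 0], -0.178],
    [5, [0, 0, 0], -0.224],
    [5, [0, 0, 0], -0.27],
    [5, [0, 0, 0], -0.316],
    [5, [0, 0, 0], -0.362],
    [5, [0, 0, 0], -0.408],
    [5, [0, 0, 0], -0.449]
  ]
}}

```text
time_s: 45.5
eef_pos: [0.6285, 0.1307, 0.0675]
eef_rot: [-0.0, -0.171, 0.985, -0.0]
wrist_force: [-7.5, -3.3, 8.5]
opening: 0.153
grasp_force: 58.8
```

{"api": "play_rows", "payload": {
  "plan": [
    [5, [0, 0, 0], 0],
    [45, [0, 0, 0], 0],
    [45, [0, 0, 0], 0],
    [45, [0, 0, 0], 0],
    [45, [0, 0, -0.12], 0],
    [45, [0, 0, -0.24], 0],
    [45, [0, 0, -0.3], 0],
    [45, [0, 0, -0.3], 0]
  ]
}}

```text
time_s: 46.3
eef_pos: [0.6317, 0.1316, 0.1911]
eef_rot: [0.005, -0.169, 0.986, -0.001]
wrist_force: [0.3, -0.6, 0.7]
opening: 0.531
grasp_force: 0.0
```

```bash
python3 kn.py k5; python3 -c "
from h import *
rows((.4862,.0685,.18,115.4,60))"
```

```text
748 ((576.7678833007812, 270.13677978515625), (12.503605842590332, 50.29676818847656), 30.253002166748047)
617 ((627.0804443359375, 129.8579559326172), (49.59416580200195, 13.325187683105469), 19.336334228515625)
[60, [0.3918, -0.0289, 0.018], 0.4668]
q6 -1.89 yaw -160.58 p [0.6301 0.1315 0.188 ] t 46.4
```

{"api": "play_rows", "payload": {
  "plan": [
    [60, [0.392, -0.029, 0], 0.4668],
    [60, [0.392, -0.029, 0], 0.4668],
    [60, [0.392, -0.029, 0.0], 0.4668],
    [60, [0.392, -0.029, 0.018], 0.4668],
    [60, [0.392, -0.029, 0.018], 0.4668],
    [60, [0.392, -0.029, 0.018], 0.4668],
    [60, [0.392, -0.029, 0.018], 0.4668],
    [60, [0.392, -0.029, 0.018], 0.4668],
    [60, [0.392, -0.029, 0.018], 0.4668],
    [60, [0.392, -0.029, 0.018], 0.4668]
  ]
}}

```text
time_s: 47.35
eef_pos: [0.4832, 0.0684, 0.1761]
eef_rot: [-0.001, 0.537, 0.844, -0.001]
wrist_force: [-0.2, 0.2, -0.7]
opening: 0.705
grasp_force: 0.0
```

{"api": "play_rows", "payload": {
  "plan": [
    [60, [0, 0, 0], 0],
    [60, [0, 0, 0], 0]
  ]
}}

```text
time_s: 47.55
eef_pos: [0.4837, 0.0683, 0.1769]
eef_rot: [-0.001, 0.533, 0.846, -0.0]
wrist_force: [0.3, 0.4, -0.2]
opening: 0.701
grasp_force: 0.0
```

```bash
python3 b.py w9; python3 - <<'E'
from h import *
d=np.load('w9.npz');W=d['W'].reshape(-1,3);im=d['im'].reshape(-1,3).astype(int)
k=W[(np.hypot(W[:,0]-.481,W[:,1]-.078)<.07)&(W[:,2]>.068)&(W[:,2]<.088)&(im[:,0]>im[:,2]+40)]
print('handle',cv2.minAreaRect((k[:,:2]*1000).astype(np.float32)))
rows((.487,.068,.047,115.4,60))
E
```

```text
[0.48369978 0.06834514 0.17686189] 2.017101169450996 0.001051139983618921
handle ((481.059814453125, 77.52658081054688), (21.820871353149414, 97.22773742675781), 25.180002212524414)
[60, [-0.0044, 0.0072, 0.3253], 0.0009]
q6 -0.55 yaw 115.55 p [0.4838 0.0683 0.1771] t 47.6
```

{"api": "play_rows", "payload": {
  "plan": [
    [60, [-0.0044, 0.0072, 0.1], 0.001],
    [60, [-0.0044, 0.0072, 0.2], 0.001],
    [60, [-0.0044, 0.0072, 0.26], 0.001],
    [60, [-0.0044, 0.0072, 0.3], 0.001],
    [60, [-0.0044, 0.0072, 0.323], 0.001],
    [60, [-0.0044, 0.0072, 0.323], 0.001]
  ]
}}

```text
time_s: 48.2
eef_pos: [0.4867, 0.068, 0.0476]
eef_rot: [-0.001, 0.535, 0.845, -0.001]
wrist_force: [0.2, 0.8, -0.3]
opening: 0.702
grasp_force: 0.0
```

{"api": "play_rows", "payload": {
  "plan": [
    [10, [0, 0, 0], 0],
    [10, [0, 0, 0], 0],
    [10, [0, 0, 0], 0],
    [10, [0, 0, 0], 0],
    [10, [0, 0, 0], 0],
    [10, [0, 0, 0], 0]
  ]
}}

```text
time_s: 48.8
eef_pos: [0.4885, 0.0678, 0.0498]
eef_rot: [0.001, 0.536, 0.844, 0.0]
wrist_force: [-1.9, 0.1, 6.7]
opening: 0.249
grasp_force: 62.1
```

```bash
python3 fit.py | head -3; python3 - <<'E'
from h import *
h=np.radians(13.3);e=np.array([np.cos(h),np.sin(h)]);B=np.array([.634,.0676])
rows((*(B-.24*e),.14,193.3,10))
E
```

```text
top 493 (np.float64(10488.801787266893), np.float64(-5.5), array([-17.81463359,  13.9701138 ]), array([106.94674455]), array([98.07499827]))
a,b ranges [-75.38340284 -73.27268304  36.90285552  39.41441978] [-40.15751332 -38.04532069  65.29246666  66.90859469]
mitre 123 (np.float64(2754.0926587326544), np.float64(3.5), array([-15.92005163,   9.49619221]), array([67.70174908]), array([40.67978592]))
[10, [-0.0318, -0.258, -0.2258], -0.4337]
q6 -0.54 yaw 115.23 p [0.4885 0.0678 0.0498] t 48.9
```

{"api": "play_rows", "payload": {
  "plan": [
    [10, [0, 0, -0.04], 0],
    [10, [0, 0, -0.12], 0],
    [10, [0, 0, -0.22], 0],
    [10, [0, 0, -0.32], 0],
    [10, [0, -0.06, -0.35], 0],
    [10, [-0.015, -0.14, -0.35], -0.04],
    [10, [-0.03, -0.258, -0.35], -0.08],
    [10, [-0.03, -0.258, -0.35], -0.436],
    [10, [-0.03, -0.258, -0.35], -0.436],
    [10, [-0.03, -0.258, -0.35], -0.436]
  ]
}}

```text
time_s: 49.85
eef_pos: [0.3989, 0.013, 0.1887]
eef_rot: [0.0, 0.21, 0.978, 0.0]
wrist_force: [-0.7, 0.2, -3.6]
opening: 0.243
grasp_force: 61.3
```

{"api": "play_rows", "payload": {
  "plan": [
    [10, [0, 0, 0], -0.28],
    [10, [0, 0, 0], -0.28],
    [10, [0, 0, 0], -0.28],
    [10, [0, 0, 0], -0.28],
    [10, [0, 0, 0], -0.28],
    [10, [0, 0, 0], -0.28],
    [10, [0, 0, 0], -0.28]
  ]
}}

```text
time_s: 50.55
eef_pos: [0.3991, 0.0132, 0.1885]
eef_rot: [-0.0, -0.224, 0.975, 0.0]
wrist_force: [0.1, 0.4, -2.3]
opening: 0.248
grasp_force: 61.2
```

```bash
python3 - <<'E'
from h import *
h=np.radians(13.8);e=np.array([np.cos(h),np.sin(h)]);B=np.array([.634,.0676])
rows((*(B-.24*e),.0725,193.8,10),(*(B-.079*e),.0725,193.8,10))
E
```

```text
[10, [-0.0011, -0.0086, 0.2899], 0.067]
[10, [-0.3947, -0.0927, 0.2896], 0.067]
q6 -2.29 yaw -154.14 p [0.3991 0.0132 0.1885] t 50.5
```

{"api": "play_rows", "payload": {
  "plan": [
    [10, [-0.001, -0.0086, 0.05], 0.067],
    [10, [-0.001, -0.0086, 0.13], 0.067],
    [10, [-0.001, -0.0086, 0.2], 0.067],
    [10, [-0.001, -0.0086, 0.25], 0.067],
    [10, [-0.001, -0.0086, 0.28], 0.067],
    [10, [-0.001, -0.0086, 0.29], 0.067],
    [10, [-0.001, -0.0086, 0.29], 0.067]
  ]
}}

```text
time_s: 51.25
eef_pos: [0.4009, 0.0103, 0.0724]
eef_rot: [-0.001, -0.119, 0.993, 0.0]
wrist_force: [-0.1, 0.4, -2.7]
opening: 0.246
grasp_force: 61.1
```

```bash
python3 - <<'E'
from h import *
h=np.radians(13.8);e=np.array([np.cos(h),np.sin(h)]);B=np.array([.634,.0676])
rows((*(B-.079*e),.0725,193.8,10))
E
python3 fit.py | head -3
```

```text
[10, [-0.4025, 0.0014, -0.0006], -0.001]
q6 -2.08 yaw -166.38 p [0.4009 0.0103 0.0724] t 51.2
top 502 (np.float64(10686.324223207337), np.float64(-6.000000000000001), array([-17.45027582,  14.13547777]), array([108.01398899]), array([98.93463174]))
a,b ranges [-76.64751512 -74.11216039  36.94978533  39.58763046] [-41.42407318 -36.82391133  65.54678502  74.3764386 ]
mitre 114 (np.float64(2615.007171243097), np.float64(-12.000000000000002), array([-16.31725511,  15.60131737]), array([64.40490667]), array([40.60260788]))
```

{"api": "play_rows", "payload": {
  "plan": [
    [10, [-0.05, 0.0014, 0], 0],
    [10, [-0.105, 0.0014, 0], 0],
    [10, [-0.16, 0.0014, 0], 0],
    [10, [-0.21, 0.0014, 0], 0],
    [10, [-0.26, 0.0014, 0], 0],
    [10, [-0.305, 0.0014, 0], 0],
    [10, [-0.345, 0.0014, 0], 0],
    [10, [-0.375, 0.0014, 0], 0],
    [10, [-0.392, 0.0014, 0], 0],
    [10, [-0.398, 0.0014, 0], 0]
  ]
}}

```text
time_s: 52.3
eef_pos: [0.5569, 0.0486, 0.0736]
eef_rot: [0.001, -0.119, 0.993, -0.0]
wrist_force: [0.2, -0.5, -3.3]
opening: 0.247
grasp_force: 61.2
```

```bash
python3 fit.py | head -3; python3 ck.py .037 c9;  python3 -c "
from h import *
print(get_obs()['eef_pos'])"
```

```text
top 380 (np.float64(10564.770286876595), np.float64(-8.0), array([-17.24375569,  13.68961521]), array([106.30019188]), array([99.38618266]))
a,b ranges [-76.69750158 -74.21260458  37.99809748  40.78834014] [-40.49103496 -38.25887511  60.04134093  75.79079187]
mitre 107 (np.float64(2611.798410856144), np.float64(1.0), array([-17.90091042,  10.71970174]), array([63.82673853]), array([40.92012957]))
398 lifter frame ((79.83851623535156, 10.64322280883789), (121.62562561035156, 109.10377502441406), 89.07322692871094) z 0.04428589310166714
[ 0.22620399  0.07364043 -2.97319028]
[0.55599479 0.04849666 0.07317198]
```

{"api": "play_rows", "payload": {
  "plan": [
    [10, [0, 0, -0.006], 0],
    [10, [0, 0, -0.01], 0],
    [10, [0, 0, -0.014], 0],
    [10, [0, 0, -0.018], 0],
    [10, [0, 0, -0.022], 0],
    [10, [0, 0, -0.027], 0],
    [10, [0, 0, -0.032], 0],
    [10, [0, 0, -0.032], 0]
  ]
}}

```text
time_s: 53.2
eef_pos: [0.5561, 0.0485, 0.086]
eef_rot: [0.0, -0.12, 0.993, -0.0]
wrist_force: [0.7, 0.3, -5.2]
opening: 0.25
grasp_force: 60.8
```

```bash
sed -i 's/W\[:,2\]<.0475/W[:,2]<.06/;s/W\[:,2\]>.038/W[:,2]>.04/' fit.py; python3 fit.py | head -2;  python3 -c "
from h import *
o=get_obs();print(o['eef_pos'],o['wrist_force'])
u=np.array([np.cos(np.radians(19.8)),np.sin(np.radians(19.8))]);b0=np.array([.6541,.0601]);v=np.array([-u[1],u[0]])
rows((*(b0-.079*u-.02*u),.086,199.8,10),(*(b0-.079*u),.086,199.8,10))"
```

```text
top 423 (np.float64(14194.606806795244), np.float64(-3.5), array([-26.13070839,  20.74730361]), array([127.92175998]), array([110.96319195]))
a,b ranges [-93.15012271 -90.7170899   39.03210286  45.52902559] [-41.25821169 -37.04996155  72.71292091  79.47206936]
[0.55603271 0.04851496 0.08579707] [ 0.13027881  0.12466109 -4.61097231]
[10, [0.0011, -0.0562, -0.0005], -0.0337]
[10, [-0.0486, -0.0509, -0.0005], -0.0337]
q6 -1.94 yaw -166.26 p [0.556  0.0485 0.0858] t 53.2
```

{"api": "play_rows", "payload": {
  "plan": [
    [10, [0.0, -0.003, 0], 0],
    [10, [0.0, -0.012, 0], -0.004],
    [10, [0.001, -0.024, 0], -0.012],
    [10, [0.001, -0.038, 0], -0.021],
    [10, [0.001, -0.05, 0], -0.029],
    [10, [0.001, -0.055, 0], -0.0335],
    [10, [-0.008, -0.0552, 0], -0.0337],
    [10, [-0.024, -0.0535, 0], -0.0337],
    [10, [-0.04, -0.0518, 0], -0.0337],
    [10, [-0.0486, -0.0509, 0], -0.0337]
  ]
}}

```text
time_s: 54.25
eef_pos: [0.5806, 0.0338, 0.0858]
eef_rot: [0.0, -0.172, 0.985, -0.0]
wrist_force: [0.0, 0.5, -5.6]
opening: 0.243
grasp_force: 61.0
```

```bash
python3 -c "
from h import *
o=get_obs();print(o['wrist_force'])
u=np.array([np.cos(np.radians(19.8)),np.sin(np.radians(19.8))]);b0=np.array([.6541,.0601])
rows((*(b0-.079*u),.0715,199.8,10))"; python3 ck.py .043 c10; python3 fit.py|tail -30
```

```text
[ 0.02826009  0.4983017  -5.62173692]
[10, [0.0023, -0.0003, 0.0357], 0.0001]
q6 -2.06 yaw -160.18 p [0.5806 0.0338 0.0858] t 54.2
363 lifter frame ((79.82650756835938, -0.5795249938964844), (109.44450378417969, 100.92820739746094), 0.35249245166778564) z 0.052195649124179955
[ 0.02826009  0.4983017  -5.62173692]
.......................................... 90
.......................................... 84
.......................................... 78
.......................................... 72
.......................................... 66
.......................................... 60
.......................................... 54
.......................#.................. 48
............................#............. 42
...........#.............................. 36
.......................................... 30
.......................................... 24
.......................................... 18
.......................................... 12
.......................................... 6
.......................................... 0
.......................................... -6
.......................................... -12
.......................................... -18
.......................................... -24
.......................................... -30
.......................................... -36
.......................................... -42
.......................................... -48
.......................................... -54
.........................###.............. -60
.................#......##.#.............. -66
................##......####.............. -72
.........................###.............. -78
..........................#............... -84
```

Board is centred on the lifter at (79.8, -0.6) mm. Lower it and withdraw.

{"api": "play_rows", "payload": {
  "plan": [
    [10, [0.002, 0, 0.006], 0],
    [10, [0.002, 0, 0.012], 0],
    [10, [0.002, 0, 0.017], 0],
    [10, [0.002, 0, 0.022], 0],
    [10, [0.002, 0, 0.027], 0],
    [10, [0.002, 0, 0.032], 0],
    [10, [0.002, 0, 0.036], 0],
    [10, [0.002, 0, 0.036], 0]
  ]
}}

```text
time_s: 55.15
eef_pos: [0.5788, 0.0331, 0.0711]
eef_rot: [-0.0, -0.172, 0.985, 0.0]
wrist_force: [0.1, -0.3, -3.4]
opening: 0.248
grasp_force: 61.2
```

```bash
python3 -c "
from h import *
o=get_obs();print(o['wrist_force'],o['eef_pos'])"; python3 ck.py .037 c11
```

```text
[ 0.11250906 -0.34257357 -3.44667071] [0.57882441 0.0330803  0.07106015]
373 lifter frame ((80.51866149902344, 0.7477073669433594), (99.77238464355469, 110.10501861572266), 89.5315933227539) z 0.044325217693472085
[ 0.11250906 -0.34257357 -3.44667071]
```

{"api": "play_rows", "payload": {
  "plan": [
    [10, [0.02, 0, 0], 0],
    [10, [0.06, 0, 0], 0],
    [10, [0.11, 0, 0], 0],
    [10, [0.17, 0, 0], 0],
    [10, [0.24, 0, 0], 0],
    [10, [0.31, 0, 0], 0],
    [10, [0.375, 0, 0], 0],
    [10, [0.43, 0, -0.05], 0],
    [10, [0.45, 0, -0.15], 0],
    [10, [0.45, 0, -0.25], 0]
  ]
}}

```text
time_s: 56.2
eef_pos: [0.407, -0.0278, 0.1715]
eef_rot: [-0.001, -0.171, 0.985, 0.001]
wrist_force: [1.1, 0.1, -2.8]
opening: 0.243
grasp_force: 61.2
```

```bash
python3 bay.py v4; python3 -c "
from h import *
rows((.4855,.0665,.15,115.6,10))"
```

```text
507 ((-0.5580940246582031, 0.08752822875976562), (101.21918487548828, 108.87785339355469), 89.41062927246094) 0.044170019644307335
116 ((0.14553451538085938, -4.691919326782227), (66.64250946044922, 41.224063873291016), 7.51873779296875) 0.06077369476279004
333 ((-1.4195404052734375, 1.9166984558105469), (115.98678588867188, 97.58084869384766), 2.8642868995666504) 0.04432613302308264
114 ((5.6310834884643555, 4.980613708496094), (65.076416015625, 68.96702575683594), 55.12102127075195) 0.06042757939863197
[10, [-0.2533, 0.1634, 0.0731], 0.4677]
q6 -2.28 yaw -160.22 p [ 0.412  -0.0292  0.1789] t 56.2
```

{"api": "play_rows", "payload": {
  "plan": [
    [10, [0, 0, 0], 0.4677],
    [10, [0, 0, 0], 0.4677],
    [10, [0, 0, 0], 0.4677],
    [10, [0, 0, 0], 0.4677],
    [10, [0, 0, 0], 0.4677],
    [10, [0, 0, 0], 0.4677],
    [10, [0, 0, 0], 0.4677],
    [10, [0, 0, 0], 0.4677],
    [10, [0, 0, 0], 0.4677],
    [10, [0, 0, 0], 0.4677]
  ]
}}

```text
time_s: 57.25
eef_pos: [0.4091, -0.0279, 0.1711]
eef_rot: [0.0, 0.535, 0.845, 0.0]
wrist_force: [-0.1, 0.1, -3.6]
opening: 0.25
grasp_force: 61.2
```

{"api": "play_rows", "payload": {
  "plan": [
    [10, [0, 0, 0], 0],
    [10, [0, 0, 0], 0]
  ]
}}

```text
time_s: 57.45
eef_pos: [0.4093, -0.0279, 0.1712]
eef_rot: [0.0, 0.531, 0.847, -0.0]
wrist_force: [0.2, -0.2, -2.7]
opening: 0.244
grasp_force: 61.2
```

```bash
python3 -c "
from h import *
rows((.4869,.0658,.0498,115.5,10))"
```

```text
[10, [0.1265, 0.2766, 0.3035], 0.0017]
q6 -0.81 yaw 115.8 p [ 0.4093 -0.0279  0.1712] t 57.5
```

{"api": "play_rows", "payload": {
  "plan": [
    [10, [0.04, 0.08, 0], 0.002],
    [10, [0.08, 0.17, 0], 0.002],
    [10, [0.115, 0.25, 0.03], 0.002],
    [10, [0.1265, 0.2766, 0.1], 0.002],
    [10, [0.1265, 0.2766, 0.16], 0.002],
    [10, [0.1265, 0.2766, 0.2], 0.002],
    [10, [0.1265, 0.2766, 0.23], 0.002],
    [10, [0.1265, 0.2766, 0.23], 0.002]
  ]
}}

```text
time_s: 58.25
eef_pos: [0.486, 0.0656, 0.0776]
eef_rot: [-0.002, 0.535, 0.845, -0.001]
wrist_force: [-1.5, -0.1, -2.4]
opening: 0.247
grasp_force: 61.1
```

```bash
python3 -c "
from h import *
rows((.4869,.0658,.0495,115.5,10))"
```

```text
[10, [-0.0007, 0.0023, 0.0703], -0.0009]
q6 -0.55 yaw 115.33 p [0.486  0.0656 0.0776] t 58.2
```

{"api": "play_rows", "payload": {
  "plan": [
    [10, [0, 0.002, 0.025], 0],
    [10, [0, 0.002, 0.045], 0],
    [10, [0, 0.002, 0.058], 0],
    [10, [0, 0.002, 0.066], 0],
    [10, [0, 0.002, 0.07], 0],
    [10, [0, 0.002, 0.071], 0],
    [10, [0, 0.002, 0.071], 0]
  ]
}}

```text
time_s: 58.95
eef_pos: [0.4883, 0.0659, 0.051]
eef_rot: [0.0, 0.535, 0.845, 0.0]
wrist_force: [-0.8, -0.7, -4.0]
opening: 0.244
grasp_force: 61.3
```

{"api": "play_rows", "payload": {
  "plan": [
    [60, [0, 0, 0], 0],
    [60, [0, 0, 0], 0],
    [60, [0, 0, 0], 0],
    [60, [0, 0, 0], 0],
    [60, [0, 0, -0.06], 0],
    [60, [0, 0, -0.15], 0],
    [60, [0, 0, -0.25], 0],
    [60, [0, 0, -0.34], 0],
    [60, [0, 0, -0.34], 0],
    [60, [0, 0, -0.34], 0]
  ]
}}

```text
time_s: 59.95
eef_pos: [0.4887, 0.0659, 0.1878]
eef_rot: [0.001, 0.535, 0.845, 0.001]
wrist_force: [-0.4, -0.4, -0.6]
opening: 0.702
grasp_force: 0.0
```

```bash
cat > lm.py <<'E'
from h import *
o=get_obs();c=camera('wrist');W=cloud(c,o).reshape(-1,3);im=c['image'].reshape(-1,3).astype(int)
def rect(k): return len(k),cv2.minAreaRect((k[:,:2]*1000).astype(np.float32)),np.median(k[:,2])
k=W[(np.hypot(W[:,0]-.479,W[:,1]-.079)<.07)&(W[:,2]>.068)&(W[:,2]<.088)&(im[:,0]>im[:,2]+40)]
r=rect(k);print('handle',r)
e=np.array([np.cos(np.radians(-64.6)),np.sin(np.radians(-64.6))]);print('mid',np.array(r[1][0])+57*e)
q=(W[:,0]>.38)&(W[:,0]<.62)&(W[:,1]>-.12)&(W[:,1]<.15)
print('mat',rect(W[q&(W[:,2]<.01)&(im.max(1)<45)]))
E
python3 lm.py; python3 -c "
from h import *
rows((.6285,.131,.17,199.6,45))"
```

```text
handle (2274, ((482.3534851074219, 76.8526382446289), (21.331933975219727, 97.59899139404297), 25.218788146972656), np.float64(0.07698457526519953))
mid [506.80278771  25.36252655]
mat (9081, ((503.9636535644531, 24.518417358398438), (120.00208282470703, 218.70358276367188), 25.489389419555664), np.float64(0.0011327256665438212))
[45, [-0.0031, 0.3876, 0.0408], -0.4686]
q6 -0.55 yaw 115.26 p [0.4878 0.066  0.1864] t 60.0
```

{"api": "play_rows", "payload": {
  "plan": [
    [45, [0, 0, -0.03], -0.4686],
    [45, [0, 0.05, 0], -0.4686],
    [45, [-0.003, 0.2, 0], -0.4686],
    [45, [-0.003, 0.3, 0], -0.4686],
    [45, [-0.003, 0.3876, 0.04], -0.4686],
    [45, [-0.003, 0.3876, 0.04], -0.4686],
    [45, [-0.003, 0.3876, 0.04], -0.4686],
    [45, [-0.003, 0.3876, 0.04], -0.4686],
    [45, [-0.003, 0.3876, 0.04], -0.4686],
    [45, [-0.003, 0.3876, 0.04], -0.4686]
  ]
}}

```text
time_s: 61.0
eef_pos: [0.6274, 0.131, 0.1679]
eef_rot: [-0.002, -0.173, 0.985, 0.0]
wrist_force: [-1.4, -0.1, -0.1]
opening: 0.526
grasp_force: 0.0
```

{"api": "play_rows", "payload": {
  "plan": [
    [45, [0, 0, 0], 0],
    [45, [0, 0, 0], 0]
  ]
}}

```text
time_s: 61.2
eef_pos: [0.628, 0.1309, 0.1691]
eef_rot: [-0.001, -0.169, 0.986, 0.0]
wrist_force: [0.1, 0.1, 0.1]
opening: 0.526
grasp_force: 0.0
```

```bash
python3 -c "
from h import *
rows((.6285,.1307,.066,199.5,45))"; python3 bay.py v5
```

```text
[45, [-0.0017, -0.0011, 0.2578], -0.0005]
q6 -1.89 yaw -160.59 p [0.628  0.1309 0.1691] t 61.2
413 ((0.7197494506835938, -0.2758064270019531), (113.1626968383789, 100.09072875976562), 2.395320415496826) 0.04404952052964217
112 ((1.091644287109375, 5.757850646972656), (43.19892883300781, 66.6390609741211), 79.44038391113281) 0.06108945828713419
235 ((-0.9674911499023438, 3.3939132690429688), (110.50031280517578, 96.82012939453125), 0.18003880977630615) 0.04421252318195512
110 ((5.164104461669922, 1.816009521484375), (69.88003540039062, 66.47279357910156), 47.663516998291016) 0.061286999254449526
```

{"api": "play_rows", "payload": {
  "plan": [
    [45, [-0.002, -0.001, 0.08], 0],
    [45, [-0.002, -0.001, 0.16], 0],
    [45, [-0.002, -0.001, 0.23], 0],
    [45, [-0.002, -0.001, 0.257], 0],
    [45, [-0.002, -0.001, 0.257], 0],
    [5, [-0.002, -0.001, 0.257], 0],
    [5, [-0.002, -0.001, 0.257], 0],
    [5, [-0.002, -0.001, 0.257], 0],
    [5, [-0.002, -0.001, 0.257], 0],
    [5, [-0.002, -0.001, 0.257], 0]
  ]
}}

```text
time_s: 62.25
eef_pos: [0.6311, 0.1315, 0.0703]
eef_rot: [0.002, -0.17, 0.985, 0.0]
wrist_force: [-0.6, 1.8, 6.6]
opening: 0.152
grasp_force: 60.6
```

{"api": "play_rows", "payload": {
  "plan": [
    [5, [0, 0, 0], 0.04],
    [5, [0, 0, 0], 0.085],
    [5, [0, 0, 0], 0.13],
    [5, [0, 0, 0], 0.175],
    [5, [0, 0, 0], 0.22],
    [5, [0, 0, 0], 0.265],
    [5, [0, 0, 0], 0.31],
    [5, [0, 0, 0], 0.355],
    [5, [0, 0, 0], 0.395],
    [5, [0, 0, 0], 0.425]
  ]
}}

```text
time_s: 63.25
eef_pos: [0.63, 0.1284, 0.0703]
eef_rot: [0.001, 0.478, 0.878, -0.002]
wrist_force: [-7.0, -9.0, 11.7]
opening: 0.152
grasp_force: 61.4
```

{"api": "play_rows", "payload": {
  "plan": [
    [5, [0, 0, 0], 0.01],
    [5, [0, 0, 0], 0.018],
    [5, [0, 0, 0], 0.024],
    [5, [0, 0, 0], 0.03],
    [5, [0, 0, 0], 0.03]
  ]
}}

```text
time_s: 63.75
eef_pos: [0.6299, 0.1283, 0.0703]
eef_rot: [0.001, 0.516, 0.856, -0.002]
wrist_force: [-7.6, -9.5, 10.9]
opening: 0.153
grasp_force: 65.3
```

{"api": "play_rows", "payload": {
  "plan": [
    [5, [0, 0, 0], -0.005],
    [45, [0, 0, 0], -0.005],
    [45, [0, 0, 0], -0.005],
    [45, [0, 0, 0], -0.005],
    [45, [0, 0, -0.06], -0.005],
    [45, [0, 0, -0.15], -0.005],
    [45, [0, 0, -0.25], -0.005],
    [45, [0, 0, -0.3], -0.005],
    [45, [0, 0, -0.3], -0.005]
  ]
}}

```text
time_s: 64.65
eef_pos: [0.6323, 0.1312, 0.1926]
eef_rot: [0.003, 0.51, 0.86, 0.002]
wrist_force: [1.5, 0.3, 0.7]
opening: 0.526
grasp_force: 0.0
```

```bash
python3 kn.py k6; python3 bay.py v6; python3 lm.py; python3 -c "
from h import *
rows((.42,.30,.30,160,45))"
```

```text
558 ((582.3438720703125, 261.825927734375), (13.40595817565918, 29.515684127807617), 27.904010772705078)
670 ((627.1478881835938, 131.5276641845703), (13.66816520690918, 49.62998580932617), 28.608182907104492)
448 ((-0.053882598876953125, 0.6340560913085938), (111.01226806640625, 99.35548400878906), 0.7261486053466797) 0.044507024631349645
116 ((8.568639755249023, 3.5255088806152344), (66.31065368652344, 64.45306396484375), 49.23972702026367) 0.06055068489108473
252 ((-1.3779258728027344, 1.8684539794921875), (108.39463806152344, 97.85034942626953), 0.05236801505088806) 0.04437174853683301
110 ((2.0466041564941406, 11.9190673828125), (56.22176742553711, 70.92610168457031), 76.165283203125) 0.06099816373899403
handle (2575, ((482.9582214355469, 76.94100189208984), (22.703880310058594, 98.64734649658203), 25.55402946472168), np.float64(0.07679695750337884))
mid [507.40752404  25.4508902 ]
mat (4084, ((502.2118835449219, 24.3402099609375), (121.64197540283203, 219.9717254638672), 24.608829498291016), np.float64(0.001194371099977165))
[45, [0.6214, -0.2567, -0.2827], -0.23]
q6 -0.48 yaw 118.61 p [0.6289 0.131  0.1865] t 64.8
```

{"api": "play_rows", "payload": {
  "plan": [
    [45, [0, 0, -0.12], 0],
    [45, [0, 0, -0.24], 0],
    [45, [0.12, -0.05, -0.28], 0],
    [45, [0.24, -0.1, -0.28], 0],
    [45, [0.36, -0.15, -0.28], 0],
    [45, [0.48, -0.2, -0.28], 0],
    [45, [0.6, -0.25, -0.28], 0],
    [45, [0.62, -0.256, -0.28], 0],
    [45, [0.62, -0.256, -0.28], 0]
  ]
}}

```text
time_s: 65.7
eef_pos: [0.4182, 0.3012, 0.2982]
eef_rot: [-0.001, 0.509, 0.861, -0.001]
wrist_force: [-0.3, -0.7, -0.3]
opening: 0.525
grasp_force: 0.0
```

```bash
python3 bay.py v7; python3 -c "
from h import *
o=get_obs();print(o['eef_pos'],o['time_s'])
c=camera('side')
for l in ['clamp0','board0','glue','tape','block','lifter']:
    for d in masks_of(c,l):
        w=cloud(c)[d['mask']];w=w[np.isfinite(w[:,0])];print(l,round(d['conf'],2),np.median(w,0).round(3))
W=cloud(c).reshape(-1,3);im=c['image'].reshape(-1,3).astype(int)
for a in [(.5778,.2718),(.6287,.1307)]:
    k=W[(np.hypot(W[:,0]-a[0],W[:,1]-a[1])<.036)&(W[:,2]>.088)&(W[:,2]<.105)&(im.max(1)<75)]
    print(len(k),cv2.minAreaRect((k[:,:2]*1000).astype(np.float32)))
"
```

```text
473 ((-0.200836181640625, 1.1947364807128906), (110.98845672607422, 99.00199127197266), 1.06698739528656) 0.0442388107722258
119 ((4.010494232177734, 16.854751586914062), (65.12642669677734, 66.72901916503906), 77.56443786621094) 0.0607729222216975
313 ((-1.4150505065917969, -0.24342727661132812), (109.15638732910156, 99.85755920410156), 0.2195287048816681) 0.044182235022797056
109 ((-0.29015541076660156, 15.699573516845703), (67.84602355957031, 65.3231201171875), 84.76195526123047) 0.060614366822000165
[0.41970363 0.30010769 0.29838976] 65.75
clamp0 0.67 [0.628 0.123 0.077]
clamp0 0.53 [0.577 0.263 0.081]
clamp0 0.52 [0.527 0.405 0.074]
board0 0.7 [0.591 0.191 0.045]
board0 0.63 [0.648 0.046 0.044]
glue 0.76 [ 0.762 -0.093  0.096]
tape 0.84 [ 0.656 -0.467  0.024]
block 0.87 [ 0.748 -0.266  0.03 ]
lifter 0.78 [0.497 0.039 0.008]
lifter 0.65 [ 0.245 -0.282  0.006]
lifter 0.65 [0.576 0.217 0.02 ]
lifter 0.58 [ 0.422 -0.451  0.005]
37 ((574.84765625, 267.3530578613281), (14.544861793518066, 46.49462127685547), 31.966548919677734)
49 ((625.3978881835938, 128.75714111328125), (11.084086418151855, 51.38687515258789), 33.42618179321289)
```

Both boards sit square in their bays, both clamps are shut and the lifter is on its mat, so I'm handing in.

```bash
python3 -c "
from bench import *
print(hand_in())"
```

```text
the job is handed in; nothing more can be done
None
```

The job is handed in: both boards lie square in bays 0 and 1 (within about 1–2 mm and about 1°) with their clamps at the end stop, the lifter is back flat about 3 mm from the middle of its mat, and the glue, tape and block weren't moved; the bay 0 board was found knocked about 2 cm out of place after clamping, so I reopened that clamp, re-seated the board with the lifter and shut the clamp again.

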